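# Pack the dish-mounting kit carton

## Task

Pack one dish-mounting kit into the open carton: the steel collar over the post, the grey feed cap in the round pocket, the two-way splitter in the square pocket and the two-footed saddle in the long slot, each set down (not dropped) upright, as it stands now, and resting flat on its insert's floor. Leave the four-way splitter and the one-footed clip where they are on the bench.

Things in the scene. Friction and masses are not known exactly. Their poses are not given: they have to be found in the camera images.
- collar: mast collar: plain steel ring standing on its flat face, outer diameter 52 mm, bore 32 mm, 28 mm high. Origin: centre of its underside, z up.
- cap: feed cap: solid grey plastic round part, diameter 44 mm, 35 mm high, side straight up to 27 mm, then bevelled to the top; no bore. Origin: centre of its underside, z up.
- splitter2: two-way splitter: aluminium block 44 mm (x) by 40 mm (y) by 30 mm high, lying flat; brass sockets of 10 mm diameter stick out 8 mm at half height: one from the -x face, two from the +x face. Origin: centre of its underside, z up.
- saddle: two-footed pipe saddle: bent steel strip 24 mm wide (y); in the middle an upright hump 36 mm long (x) and 36 mm high, with vertical outer faces at x = -18 and +18 mm up to about 27 mm high, hollow and open along y; 4 mm thick flat feet with a dark hole at both ends, 76 mm overall along x. Origin: centre of its underside, z up.
- splitter4: four-way splitter, NOT in this kit: like the two-way one but a wider block, 44 mm (x) by 70 mm (y) by 30 mm high, four brass sockets on its +x face and one on its -x face. Origin: centre of its underside, z up.
- clip: one-footed pipe clip, NOT in this kit: the same hump as the saddle's but a foot on one side only (+x, to 38 mm). Origin: centre of its underside, z up. The origin lies under the middle of the hump.
- post_insert: grey moulded insert lying fixed in the open brown cardboard carton (one of four, 2 x 2 at 106 mm pitch; the carton is 258 mm square with 4 mm walls 34 mm high, turned like the inserts), 104 mm square. Origin: centre of its underside, 4 mm above the table; x, y along its sides, z up. A flat pad 4 mm thick with an upright dark post in the middle, diameter 14 mm, its top 34 mm above the underside; no rim.
- round_insert: grey moulded insert lying fixed in the open brown cardboard carton (one of four, 2 x 2 at 106 mm pitch; the carton is 258 mm square with 4 mm walls 34 mm high, turned like the inserts), 104 mm square. Origin: centre of its underside, 4 mm above the table; x, y along its sides, z up. Round pocket of 72 mm diameter in its middle; pocket floor at 4 mm, rim at 14 mm.
- square_insert: grey moulded insert lying fixed in the open brown cardboard carton (one of four, 2 x 2 at 106 mm pitch; the carton is 258 mm square with 4 mm walls 34 mm high, turned like the inserts), 104 mm square. Origin: centre of its underside, 4 mm above the table; x, y along its sides, z up. Square pocket 80 by 80 mm in its middle; pocket floor at 4 mm, rim at 14 mm.
- slot_insert: grey moulded insert lying fixed in the open brown cardboard carton (one of four, 2 x 2 at 106 mm pitch; the carton is 258 mm square with 4 mm walls 34 mm high, turned like the inserts), 104 mm square. Origin: centre of its underside, 4 mm above the table; x, y along its sides, z up. Long narrow pocket, 94 mm along x by 42 mm along y, in its middle; pocket floor at 4 mm, rim at 14 mm.
There are look-alikes about, which are no part of the job. Leave any green or purple look-alike of the cap alone.

How it is judged:
By the outcome, as a careful person would: the job done as asked, in the order asked, and still so for the second after the job is handed in, with the robot touching nothing.
It also fails if it takes over 112 s, if anything falls off the work surface, if the arm or the gripper's body presses on something with over 40 N, if the wrist force passes 120 N, or if a joint passes its speed limit or range.

## Robot

A 7-joint arm with a two-finger parallel gripper is mounted at the origin on the work surface. World frame = base frame: x ahead of the robot, y to its left, z up, the work surface at z = 0. Lengths are in mm, angles in degrees, forces in N, time in s.
With the tool pointing down it reaches from about 400 to 875 mm from the base axis. Payload 6.5 kg.
Tool frame: the origin (TCP) lies midway between the tips of the shut fingers; the grasp point (between the pads) lies 19 mm behind it (hold_point_z is the distance from the TCP to the grasp point, in mm); z points along the fingers, y is the direction in which the jaws open and shut (so a half turn about z gives the same grasp; the last joint's range is limited). The gripper opens to 88 mm and grips with 3 to 60 N. Pads are 18 mm wide; open, the fingers measure 123 mm over their backs; the gripper's body (75 mm by 187 mm) begins 45 mm behind the grasp point.
Start: joints at [66.738, 30.733, -0.252, 88.115, 0.149, 61.152, -4.079], TCP at [216.639, -612.828, 212.916] pointing down, gripper open.
Joint ranges: [-154.64, 154.64], [-21.42, 123.67], [-72.66, 72.17], [13.99, 137.28], [-74.86, 254.86], [10.95, 109.41], [-158.01, 158.01]. Speed limits (degrees/s): [136.94, 136.94, 180, 180, 180, 180, 180].

## Interface

Orientations are given as [roll, pitch, yaw] about the fixed x, y, z axes, in that order (R = Rz(yaw) Ry(pitch) Rx(roll)).
In Python, from plant import * gives the robot as it stands. The module is installed in compiled form; this text tells all that it offers.
- The arm moves only by the shell command python3 -m handwheel 'ROWS' [FORCE]. ROWS is JSON, a list of rows, each an object with "offset": the shift along the world's x, y, z in cm, a list of three; "rot": the turn, a rotation vector about the world's x, y, z in rad, a list of three; "gripper": the opening, from 0 (shut) to 1 (fully open). In form: [{"offset": [x, y, z], "rot": [ax, ay, az], "gripper": gripper}, ...]. A call has 1 to 5 rows; each row shifts and turns the commanded pose from where the row before left it; what a row does not reach is not made up. A row lasts 1/8 s, in which the tool goes at most 62.5 mm and 10.7 degrees, less where a joint would pass 70% of its speed; a pose out of reach is approached as far as the arm can. A call is refused whole if a number of a shift passes 6.25 or a number of a turn 0.188, either way. A call with a gripper value outside its range is refused whole. The fingers move at their own pace and stop on an object; FORCE is the grip in N (left out, the last holds). Time passes only in rows, so rows that do not move let the fingers close. It gives the time, the measured TCP pose, the force and the opening at its end, in the units of the state.
- get_state(): the state, without advancing time (a new reading comes with each control period).
- snapshot(name): name is "scene" or "side" or "wrist"; returns a dict with "img" (420x560x3 uint8, red, green, blue), "camera_matrix" (3x3 intrinsics, pixels), "world_to_cam" (4x4, takes a point from world to camera coordinates). Camera axes: x right, y down, z forward; pixel columns grow to the right and rows downward; lengths in mm; the calibration is good to about 2 mm. A picture is of the moment at which its call begins. There is no depth.
- finish_job(): hands the job in, once; it reports no verdict.
Trained networks look in the newest picture that a camera, given by its name, has taken for a name from the list of things; names that differ only in an ending like _2 or _b are one class to them, and where a whole thing is asked for, a point or a joint stands for the part that bears it (a point fixed in the world has none). Each returns a list of dicts, best first, with "score" (0 to 1); they miss things now and then, are a little off and sometimes report something else, mostly with a low value. They report only what shows in the picture. A call takes as long as a camera call. They do not tell look-alikes from the thing itself.
- outline_of(camera, query): "mask" (420x560 bool, what is visible of it) and "uv" ([column, row] in pixels, amid what is visible of it).
The state is a dict: "time": time; "qpos": joint angles; "qvel": joint speeds; "tau": joint torques, N m; "eef_pos": TCP position; "ee_rot": TCP orientation; "wrist_force": force on the tool from outside, world axes, zero at the start; "wrist_torque": the same for the moment, N m; "width": opening from 0.0 (shut) to 1.0 (fully open).
Only numpy, scipy, OpenCV 4.12 (cv2) and the standard library are available. Lean on these libraries where they do the work, as an engineer would, in place of code of your own. Each camera call takes 0.05 s, during which the arm holds its last target.

## Working session

There is one attempt and no reset: what is moved stays moved. The work goes in short steps, Python scripts to look and compute and a shell command to move; the robot and the scene stay as the last step left them, time stands still between calls to the robot, and variables do not carry over. Pictures are saved under pics/ and viewed, and the job is handed in when it is done.

```bash
mkdir -p pics; ls; python3 - <<'E'
from plant import *
import cv2
s=get_state()
for k in ['time','eef_pos','ee_rot','wrist_force','width']: print(k,s[k])
for n in ['scene','side','wrist']:
    r=snapshot(n); cv2.imwrite(f'pics/{n}0.png',cv2.cvtColor(r['img'],cv2.COLOR_RGB2BGR))
    print(n,r['camera_matrix'],r['world_to_cam'])
E
```

```text
pics
time 0.0
eef_pos [ 216.38188295 -612.24563938  212.05977427]
ee_rot [-1.79903718e+02  9.42689052e-03  1.94714329e+01]
wrist_force [-1.29994755 -0.20522493 -0.60681923]
width 0.9993494805677923
scene [[382.36022574   0.         281.31896062]
 [  0.         382.36022574 211.74023289]
 [  0.           0.           1.        ]] [[ 8.15179385e-01  5.79138979e-01  8.97849038e-03 -4.11274843e+02]
 [ 4.44050650e-01 -6.14929908e-01 -6.51674941e-01 -2.81026550e+02]
 [-3.71889218e-01  5.35218882e-01 -7.58445224e-01  1.20939596e+03]
 [ 0.00000000e+00  0.00000000e+00  0.00000000e+00  1.00000000e+00]]
side [[460.25758668   0.         278.29982495]
 [  0.         460.25758668 214.8633767 ]
 [  0.           0.           1.        ]] [[-9.70928433e-01 -2.39362535e-01 -1.88525854e-03  5.26183931e+02]
 [-1.58417835e-01  6.48456189e-01 -7.44586033e-01  1.77906192e+02]
 [ 1.79448508e-01 -7.22641092e-01 -6.67523846e-01  8.13956204e+02]
 [ 0.00000000e+00  0.00000000e+00  0.00000000e+00  1.00000000e+00]]
wrist [[341.43181793   0.         274.23371365]
 [  0.         341.43181793 213.31328638]
 [  0.           0.           1.        ]] [[ 3.33583132e-01 -9.42720426e-01 -7.01220853e-04 -6.49199811e+02]
 [-9.04671161e-01 -3.20328353e-01  2.80997931e-01 -3.81609576e+01]
 [-2.65127110e-01 -9.31017957e-02 -9.59708118e-01  3.87648603e+02]
 [ 0.00000000e+00  0.00000000e+00  0.00000000e+00  1.00000000e+00]]
```

View pics/scene0.png

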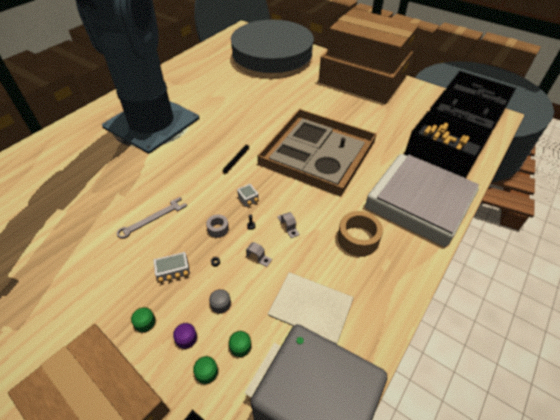

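View pics/side0.png

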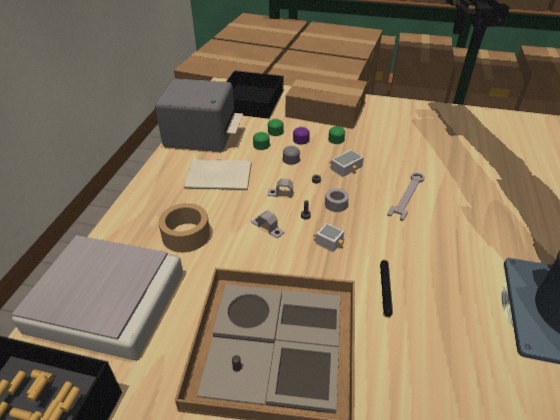

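View pics/wrist0.png

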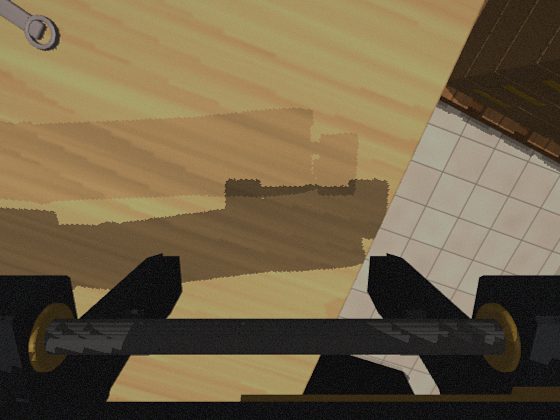

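The scene and side pictures show the carton with four inserts (scene about (318,150); side about (275,345)). The parts lie in the middle. The two humps in the side view are at (267,222), which looks two-footed, and (285,187), which looks one-footed.

```bash
cat > h.py <<'E'
from plant import *
import cv2, numpy as np
def snap(n,tag=None):
    r=snapshot(n)
    if tag: cv2.imwrite(f'pics/{tag}.png',cv2.cvtColor(r['img'],cv2.COLOR_RGB2BGR))
    return r
def ray(r,uv):
    K=r['camera_matrix'];T=r['world_to_cam'];R=T[:3,:3];t=T[:3,3]
    d=R.T@np.linalg.solve(K,np.array([uv[0],uv[1],1.]));return -R.T@t,d
def onz(r,uv,z):
    c,d=ray(r,uv);return c+d*(z-c[2])/d[2]
def proj(r,P):
    P=np.atleast_2d(P).astype(float);T=r['world_to_cam'];p=P@T[:3,:3].T+T[:3,3];p=p@r['camera_matrix'].T
    return p[:,:2]/p[:,2:]
def tri(rs,uvs):
    A=np.zeros((3,3));b=np.zeros(3)
    for r,uv in zip(rs,uvs):
        c,d=ray(r,uv);d=d/np.linalg.norm(d);M=np.eye(3)-np.outer(d,d);A+=M;b+=M@c
    return np.linalg.solve(A,b)
E
python3 - <<'E'
from h import *
np.set_printoptions(precision=1,suppress=True)
rs={n:snap(n) for n in ['scene','side']}
import pickle; ms={}
for q in ['collar','cap','splitter2','saddle','splitter4','clip','post_insert','round_insert','square_insert','slot_insert']:
    for n in rs:
        for o in outline_of(n,q)[:3]:
            ms.setdefault((n,q),[]).append(o)
            print(q,n,round(o['score'],2),np.array(o['uv']),o['mask'].sum(),onz(rs[n],o['uv'],14))
pickle.dump((rs,ms),open('m.pkl','wb'))
for n,(x0,y0,x1,y1) in {'scene':(190,170,330,290),'side':(240,140,380,260)}.items():
    im=rs[n]['img'][y0:y1,x0:x1,::-1]; cv2.imwrite(f'pics/{n}_z.png',cv2.resize(im,(700,600),interpolation=cv2.INTER_CUBIC))
E
```

```text
collar scene 0.84 [216.8 223.8] 393 [ 450.4 -194.2   14. ]
collar side 0.77 [337.5 197.9] 509 [ 455.5 -205.8   14. ]
cap scene 0.71 [204.7 368.4] 580 [ 660.9 -464.1   14. ]
cap scene 0.7 [218.5 301.2] 390 [ 591.  -346.9   14. ]
cap scene 0.64 [241.  342.5] 477 [ 684.3 -387.5   14. ]
cap side 0.59 [290.3 155.6] 272 [ 595.3 -343.    14. ]
cap side 0.54 [337.8 134.5] 254 [ 493.6 -469.6   14. ]
cap side 0.52 [260.  137.1] 241 [ 692.6 -407.9   14. ]
splitter2 scene 0.81 [249.2 195.8] 315 [456.1 -75.5  14. ]
splitter2 scene 0.57 [172.  267.2] 818 [ 452.5 -344.6   14. ]
splitter2 side 0.95 [327.6 235.6] 583 [457.6 -80.8  14. ]
splitter2 side 0.68 [346.1 161.5] 588 [ 455.5 -350.8   14. ]
saddle scene 0.77 [288.1 220.5] 280 [584.7 -84.5  14. ]
saddle scene 0.49 [171.9 269.5] 794 [ 456.6 -349.    14. ]
saddle side 0.61 [267.7 220.1] 421 [589.1 -97.2  14. ]
splitter4 scene 0.81 [249.2 195.8] 315 [456.1 -75.5  14. ]
splitter4 scene 0.57 [172.  267.2] 818 [ 452.5 -344.6   14. ]
splitter4 side 0.95 [327.6 235.6] 583 [457.6 -80.8  14. ]
splitter4 side 0.68 [346.1 161.5] 588 [ 455.5 -350.8   14. ]
clip scene 0.75 [259.7 252.1] 373 [ 585.3 -199.3   14. ]
clip side 0.63 [278.6 184.3] 213 [ 596.  -222.5   14. ]
post_insert scene 0.93 [340.1 142.4] 734 [539.2 251.7  14. ]
post_insert side 0.94 [240.1 369.7] 3957 [542.3 248.8  14. ]
post_insert side 0.45 [269.1 222.4] 389 [584.4 -90.9  14. ]
round_insert scene 0.81 [330.1 165.8] 992 [567.4 146.1  14. ]
round_insert scene 0.69 [246.8 194. ] 344 [447.1 -74.1  14. ]
round_insert side 0.76 [247.9 314.6] 3285 [560.4 145.9  14. ]
square_insert scene 0.76 [310.1 134.7] 807 [447.7 230.   14. ]
square_insert side 0.74 [302.3 379.1] 4454 [444.3 241.1  14. ]
slot_insert scene 0.65 [295.3 151.9] 962 [455.8 138.   14. ]
slot_insert side 0.57 [308.8 318.2] 3023 [456.2 128.   14. ]
```

View pics/scene_z.png

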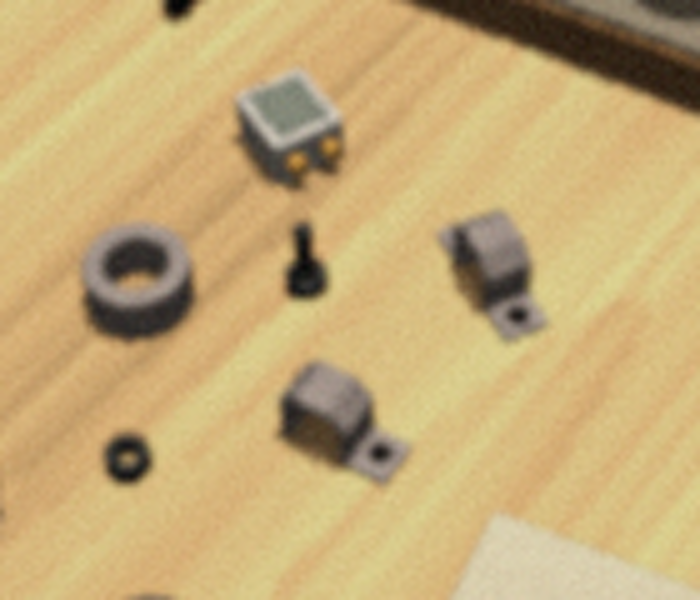

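View pics/side_z.png

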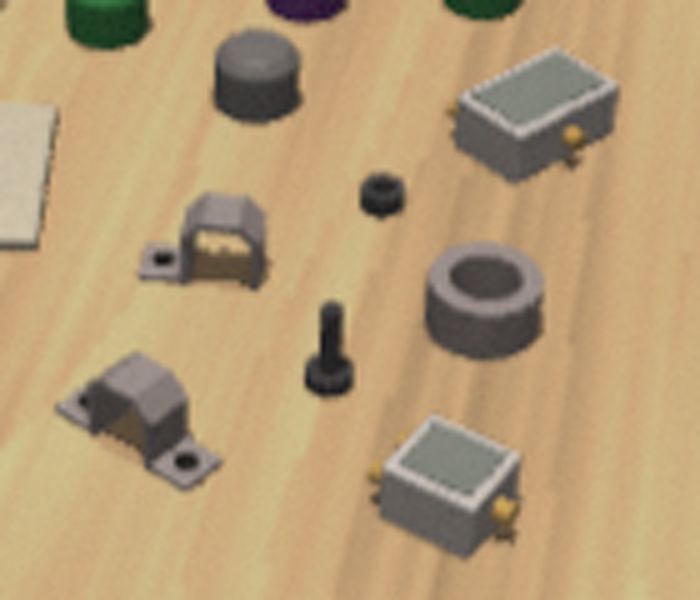

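Side zoom: the saddle with two feet is at side pixel (267,222). The one-footed clip is at (285,187), the grey cap at (291,155), and the small splitter at (329,236). Next I fit models to the masks in both views.

```bash
cat > fit.py <<'E'
from h import *
from scipy.optimize import minimize
def box(x0,x1,y0,y1,z0,z1): return np.array([[x,y,z] for x in(x0,x1) for y in(y0,y1) for z in(z0,z1)],float)
def cyl(r,z0,z1,r2=None,n=32):
    a=np.linspace(0,2*np.pi,n,endpoint=False);c=np.c_[np.cos(a),np.sin(a)]
    return np.r_[np.c_[c*r,np.full(n,z0)],np.c_[c*(r2 or r),np.full(n,z1)]]
M={'collar':[cyl(26,0,28)],'cap':[cyl(22,0,27),cyl(22,27,35,15)],
'splitter2':[box(-22,22,-20,20,0,30),box(-30,-22,-5,5,10,20),box(22,30,-15,-5,10,20),box(22,30,5,15,10,20)],
'saddle':[box(-38,38,-12,12,0,4),box(-18,18,-12,12,0,27),np.r_[box(-18,18,-12,12,26,27),box(-9,9,-12,12,27,36)]]}
S=4
def render(r,name,p,z=0):
    c,s=np.cos(p[2]),np.sin(p[2]);R=np.array([[c,-s,0],[s,c,0],[0,0,1]])
    im=np.zeros((420,560),np.uint8)
    for h in M[name]:
        q=proj(r,h@R.T+[p[0],p[1],z])
        cv2.fillConvexPoly(im,np.round(cv2.convexHull(q.astype(np.float32))*16).astype(np.int32),1,shift=4)
    return im>0
def fit(items,name,p0,z=0,yaws=(0,)):
    best=None
    def cost(p):
        c=0
        for r,m in items:
            a=cv2.GaussianBlur(render(r,name,p,z).astype(np.float32),(0,0),1.0);b=cv2.GaussianBlur(m.astype(np.float32),(0,0),1.0)
            c+=((a-b)**2).sum()/m.sum()
        return c
    for y in yaws:
        sim=np.array([[p0[0],p0[1],y],[p0[0]+8,p0[1],y],[p0[0],p0[1]+8,y],[p0[0]+3,p0[1]+3,y+.3]])
        o=minimize(cost,sim[0],method='Nelder-Mead',options=dict(initial_simplex=sim,xatol=.02,fatol=1e-5))
        if best is None or o.fun<best.fun: best=o
    return best
E
python3 - <<'E'
from fit import *
import pickle
np.set_printoptions(precision=1,suppress=True)
rs,ms=pickle.load(open('m.pkl','rb'))
for q,p0,i in [('collar',(453,-200),(0,0)),('cap',(593,-345),(1,0)),('splitter2',(457,-78),(0,0)),('saddle',(587,-90),(0,0))]:
    yaws=(0,) if q in('collar','cap') else np.radians(range(-180 if q=='splitter2' else -90,180 if q=='splitter2' else 90,30))
    A=[(rs['scene'],ms['scene',q][i[0]]['mask'])];B=[(rs['side'],ms['side',q][i[1]]['mask'])]
    for it,n in ((A,'scene'),(B,'side'),(A+B,'both')):
        o=fit(it,q,p0,yaws=yaws);print(q,n,o.x[:2],np.degrees(o.x[2]),round(o.fun,3))
# side view of carton zoomed
im=rs['side']['img'][255:420,170:370,::-1]; cv2.imwrite('pics/carton_z.png',cv2.resize(im,(720,594),interpolation=cv2.INTER_CUBIC))
E
```

```text
collar scene [ 454.3 -196.6] 7.932879194736658 0.067
collar side [ 457.8 -200.1] 6.862313029813898 0.009
collar both [ 456.2 -197.8] 4.128908894468517 0.1
cap scene [ 591.2 -345.2] 12.227857247976187 0.093
cap side [ 593.4 -347.1] 6.165798308799645 0.051
cap both [ 593.4 -345.5] 3.717190108040494 0.172
splitter2 scene [451.8 -73.5] -28.591380405769044 0.071
splitter2 side [453.9 -78. ] -21.37056028490802 0.028
splitter2 both [453.1 -75.6] -24.748693445443227 0.131
saddle scene [587.9 -85.8] -32.689170522100596 0.089
saddle side [588.  -93.6] -32.05631762505343 0.112
saddle both [587.8 -90.1] -26.619887217622274 0.274
```

View pics/carton_z.png

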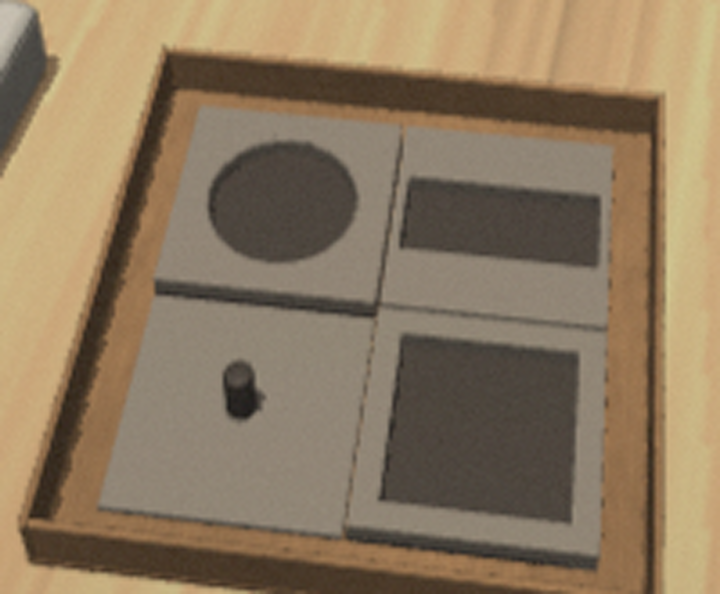

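```bash
python3 - <<'E'
from h import *
import pickle
from scipy.optimize import least_squares
np.set_printoptions(precision=1,suppress=True)
rs,ms=pickle.load(open('m.pkl','rb'))
r=rs['side']
P=[(202,105,18),(613,147,18),(100,510,8),(597,552,18),(413,179,18),(600,195,18),(600,266,18),(403,334,18),(579,352,18),(573,521,18),(381,500,18),(238,368,38)]
for p in P: print(p,onz(r,(p[0]/3.6+170,p[1]/3.6+255),p[2])[:2])
im=rs['scene']['img'][105:195,250:385,::-1]; cv2.imwrite('pics/carton_s.png',cv2.resize(im,(810,540),interpolation=cv2.INTER_CUBIC))
E
```

```text
(202, 105, 18) [617.6  93.5]
(613, 147, 18) [410.2  70.3]
(100, 510, 8) [592.5 303.4]
(597, 552, 18) [387.3 276.4]
(413, 179, 18) [502.4 113. ]
(600, 195, 18) [412.2 100.8]
(600, 266, 18) [406.2 140.9]
(403, 334, 18) [487.1 197.7]
(579, 352, 18) [408.7 187.9]
(573, 521, 18) [398.8 265.8]
(381, 500, 18) [477.7 275.9]
(238, 368, 38) [549.2 242.9]
```

View pics/carton_s.png

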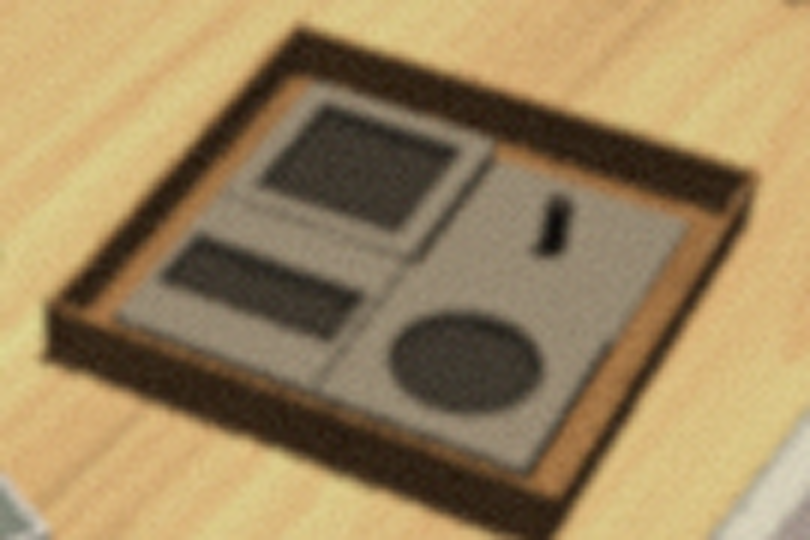

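```bash
python3 - <<'E'
from h import *
import pickle
from scipy.optimize import least_squares
np.set_printoptions(precision=1,suppress=True)
rs,ms=pickle.load(open('m.pkl','rb'))
side=[(202,105,105,-105,18),(613,147,-105,-105,18),(100,510,105,105,8),(597,552,-105,105,18),(238,370,53,53,38),
(413,179,-6,-74,18),(600,195,-100,-74,18),(403,334,-13,13,18),(579,352,-93,13,18),(573,521,-93,93,18)]
scene=[(318,85,-105,105,18),(120,318,-105,-105,18),(530,470,105,-105,18),(687,222,105,105,8),(558,200,53,53,38)]
A={'side':[((a/3.6+170,b/3.6+255),(x,y,z)) for a,b,x,y,z in side],'scene':[((a/6+250,b/6+105),(x,y,z)) for a,b,x,y,z in scene]}
def res(p,names):
    c,s=np.cos(p[2]),np.sin(p[2]);o=[]
    for n in names:
        for uv,(x,y,z) in A[n]: o.append(proj(rs[n],[p[0]+c*x-s*y,p[1]+s*x+c*y,z])[0]-uv)
    return np.ravel(o)
for names in (['side'],['scene'],['side','scene']):
    f=least_squares(res,[502,186,.1],args=(names,),loss='soft_l1');p=f.x
    print(names,p[:2],np.degrees(p[2]),'maxres',abs(f.fun).max())
    c,s=np.cos(p[2]),np.sin(p[2])
    for n,x,y in (('post',53,53),('round',53,-53),('square',-53,53),('slot',-53,-53)): print(n,p[0]+c*x-s*y,p[1]+s*x+c*y)
E
```

```text
['side'] [502.  185.6] 6.757891961584128 maxres 1.191576815615008
post 548.3903583558188 244.47391342957565
round 560.8638216797046 139.21037409753689
square 443.1268190237799 232.0004501056897
slot 455.6002823476659 126.73691077365095
['scene'] [504.8 186.8] 7.183126954140644 maxres 0.7453528106153726
post 550.7964250200524 246.03711725000352
round 564.0507773876778 140.86905107345535
square 445.6283588435042 232.782764882378
slot 458.88271121112973 127.61469870582981
['side', 'scene'] [502.3 185.8] 6.843268646473598 maxres 1.5707543670937412
post 548.6441074559696 244.76125543260108
round 561.2744105216407 139.51641971858945
square 443.3992717419579 232.1309523669299
slot 456.0295748076291 126.88611665291828
```

```bash
python3 -m handwheel '[{"offset":[2.4,4.1,0],"rot":[0,0,0],"gripper":1},{"offset":[2.4,4.1,0],"rot":[0,0,0],"gripper":1},{"offset":[2.4,4.1,0],"rot":[0,0,0],"gripper":1},{"offset":[2.4,4.1,0],"rot":[0,0,0],"gripper":1},{"offset":[2.4,4.1,0],"rot":[0,0,0],"gripper":1}]' 20; python3 -m handwheel '[{"offset":[2.4,4.1,0],"rot":[0,0,0],"gripper":1},{"offset":[2.4,4.1,0],"rot":[0,0,0],"gripper":1},{"offset":[2.4,4.1,0],"rot":[0,0,0],"gripper":1},{"offset":[2.4,4.1,0],"rot":[0,0,0],"gripper":1},{"offset":[0,0,0],"rot":[0,0,0],"gripper":1}]'
python3 - <<'E'
from h import *
snap('wrist','w1')
for k in ['collar','splitter2','saddle']:
  for o in outline_of('wrist',k): print(k,o['score'],o['uv'],o['mask'].sum())
E
```

```text
time: 1.88
eef_pos: [337.4, -406.5, 213.2]
ee_rot: [180.0, -0.0, 19.5]
wrist_force: [0.9, 0.2, -0.5]
width: 1.0
time: 2.5
eef_pos: [434.8, -240.2, 213.2]
ee_rot: [-180.0, -0.1, 19.9]
wrist_force: [-0.4, -0.7, 0.7]
width: 1.002
collar 0.73 [234.9, 148.8] 1479
splitter2 0.8 [369.0, 199.6] 3145
splitter2 0.67 [135.2, 112.9] 2412
saddle 0.61 [168.8, 4.8] 480
```

View pics/w1.png

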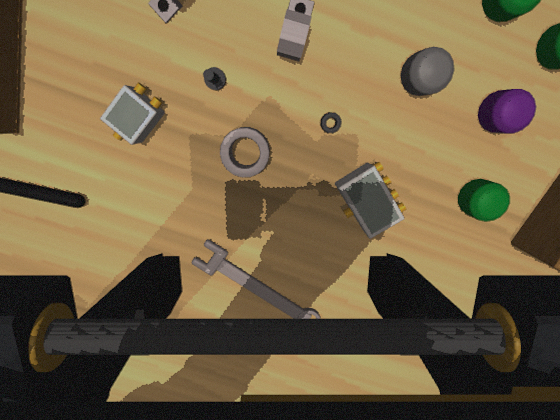

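Wrist view: collar ring centred about (246,152), splitter2 at (132,113), four-way at (371,202), clip at (296,30), grey cap at (428,72).

```bash
cat > wf.py <<'E'
from fit import *
import sys
np.set_printoptions(precision=1,suppress=True)
r=snap('wrist')
for a in sys.argv[1:]:
    q,x,y,yd=a.split(',');x,y,yd=float(x),float(y),float(yd)
    uv=proj(r,[x,y,15])[0]
    L=outline_of('wrist',q); L=[o for o in L if np.hypot(*(np.array(o['uv'])-uv))<45]
    if not L: print(q,'none near',uv);continue
    o=fit([(r,L[0]['mask'])],q,(x,y),yaws=[np.radians(yd+d) for d in (-15,0,15)]);print(q,o.x[:2],np.degrees(o.x[2]),round(o.fun,3),L[0]['score'],L[0]['mask'].sum())
E
python3 wf.py collar,456,-198,0 splitter2,453,-76,-25 cap,593,-345,0 
python3 - <<'E'
from h import *
r=snap('wrist');print(onz(r,(246,150),28))
s=get_state();print(s['eef_pos'],s['qpos'])
E
```

```text
collar [ 456.1 -199.5] 21.926528079281013 0.547 0.93 1266
splitter2 [451.6 -78.8] -21.164325609616256 0.051 0.95 2433
cap [ 592.7 -345.9] 8.49201108638286 0.024 0.8 2090
[ 456.80986187 -205.43655753   28.        ]
[ 432.23844156 -244.56733979  212.89614337] [ 32.71381319  16.23602468  -9.99755265 110.49989586   3.47416692
  53.55262046 -49.57042362]
```

```bash
sed -i "s/o=fit(\[(r,L\[0\]\['mask'\])\]/m=L[0]['mask'].astype(np.uint8);cs,_=cv2.findContours(m,cv2.RETR_EXTERNAL,cv2.CHAIN_APPROX_NONE);m=cv2.drawContours(m.copy(),cs,-1,1,-1) if q=='collar' else m;o=fit([(r,m>0)]/" wf.py
python3 wf.py collar,456,-198,0; python3 -c "
from h import *;s=get_state();print(s['eef_pos'],s['ee_rot'])"
```

```text
collar [ 456.1 -199.6] 6.036959599041238 0.016 0.93 1407
[ 432.42766336 -244.22059515  212.89252486] [1.79998060e+02 5.25180335e-03 1.94267558e+01]
```

```bash
python3 -m handwheel '[{"offset":[2.37,4.46,0],"rot":[0,0,0],"gripper":1},{"offset":[0,0,-5],"rot":[0,0,0],"gripper":1},{"offset":[0,0,-5],"rot":[0,0,0],"gripper":1},{"offset":[0,0,-4],"rot":[0,0,0],"gripper":1},{"offset":[0,0,0],"rot":[0,0,0],"gripper":1}]'; python3 -m handwheel '[{"offset":[0,0,-2],"rot":[0,0,0],"gripper":1},{"offset":[0,0,-2],"rot":[0,0,0],"gripper":1},{"offset":[0,0,-1.5],"rot":[0,0,0],"gripper":1},{"offset":[0,0,-0.7],"rot":[0,0,0],"gripper":1},{"offset":[0,0,0],"rot":[0,0,0],"gripper":1}]'
python3 - <<'E'
from h import *
s=get_state();print(s['eef_pos'],s['wrist_force']);snap('wrist','w2');snap('side','s2')
E
```

```text
time: 3.68
eef_pos: [454.1, -198.4, 70.8]
ee_rot: [-179.8, 0.3, 19.5]
wrist_force: [-0.0, -0.5, 0.3]
width: 1.001
time: 4.3
eef_pos: [456.5, -199.3, 11.2]
ee_rot: [180.0, -0.0, 19.5]
wrist_force: [-0.2, -0.8, 0.9]
width: 0.999
[ 456.53860058 -199.30369428   11.17518042] [-0.21206593 -0.78445236  0.89451544]
```

View pics/w2.png

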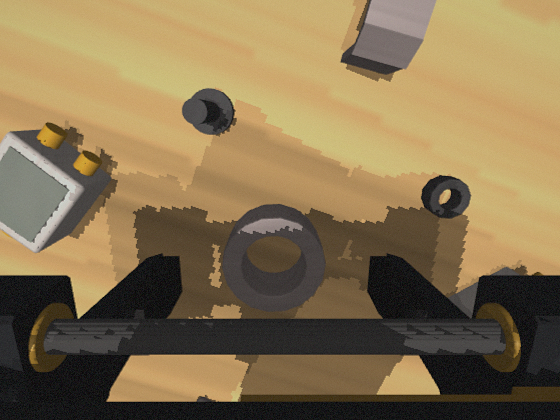

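View pics/s2.png

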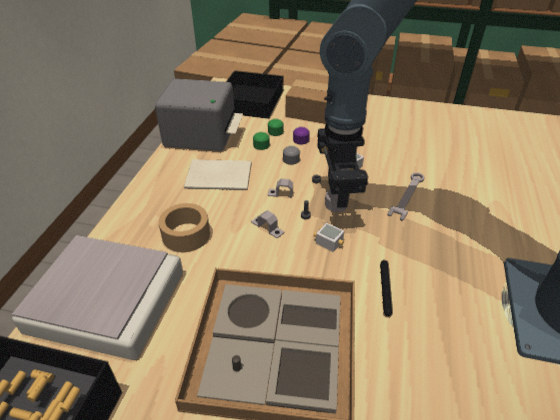

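The collar sits midway between the open fingers, at wrist (273,258). Closing now.

```bash
python3 -m handwheel '[{"offset":[0,0,0],"rot":[0,0,0],"gripper":0.4},{"offset":[0,0,0],"rot":[0,0,0],"gripper":0.4},{"offset":[0,0,0],"rot":[0,0,0],"gripper":0.4},{"offset":[0,0,0],"rot":[0,0,0],"gripper":0.4},{"offset":[0,0,0],"rot":[0,0,0],"gripper":0.4}]' 30;python3 -m handwheel '[{"offset":[0,0,0],"rot":[0,0,0],"gripper":0.4},{"offset":[0,0,0],"rot":[0,0,0],"gripper":0.4},{"offset":[0,0,2],"rot":[0,0,0],"gripper":0.4},{"offset":[0,0,0],"rot":[0,0,0],"gripper":0.4}]'
```

```text
time: 5.03
eef_pos: [456.3, -199.2, 10.9]
ee_rot: [-180.0, 0.0, 19.5]
wrist_force: [0.0, 0.4, -0.8]
width: 0.458
time: 5.52
eef_pos: [457.3, -199.6, 31.7]
ee_rot: [179.9, -0.1, 19.5]
wrist_force: [0.5, 0.4, -0.4]
width: 0.4
```

```bash
python3 - <<'E'
from h import *
s=get_state();print(s['eef_pos'],s['wrist_force'],s['width']);snap('wrist','w3');r=snap('side')
cv2.imwrite('pics/s3.png',cv2.resize(r['img'][140:260,280:420,::-1],(700,600),interpolation=cv2.INTER_CUBIC))
E
```

```text
[ 457.31869981 -199.63708188   31.74737825] [ 0.47006564  0.43627053 -0.43120673] 0.40036999099859044
```

View pics/w3.png

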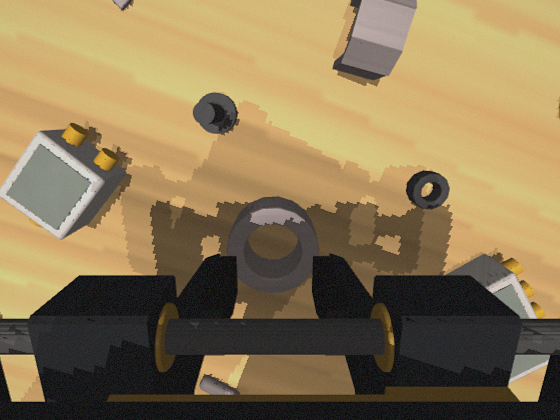

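View pics/s3.png

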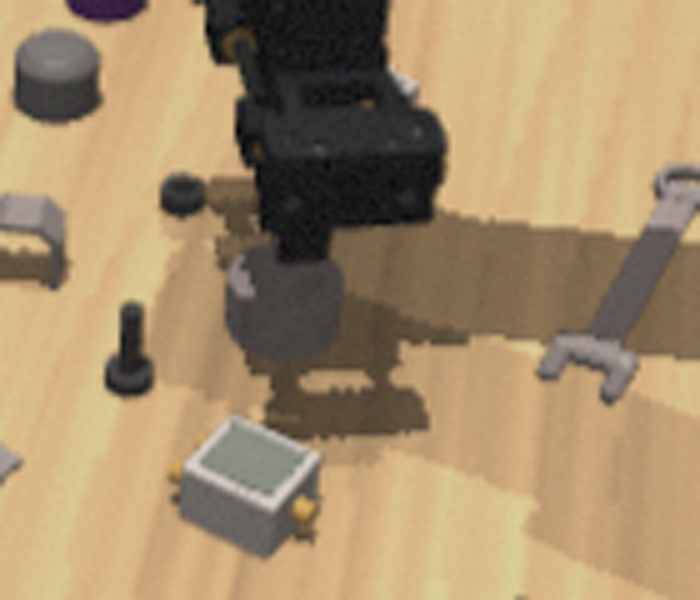

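```bash
python3 wf.py collar,456,-200,0; python3 - <<'E'
from h import *
s=get_state();print(s['eef_pos'],s['width'])
p=np.array(s['eef_pos'])
for n in ['wrist','side','scene']:
    r=snap(n); print(n,proj(r,[p,p+[0,0,19]]),outline_of(n,'collar')[0]['uv'])
    a=np.radians(s['ee_rot'][2]);j=np.array([-np.sin(a),np.cos(a),0])
    print(proj(r,[p+j*17.6,p-j*17.6, p+j*17.6+[0,0,19],p-j*17.6+[0,0,19]]))
r=snap('scene');cv2.imwrite('pics/c3.png',cv2.resize(r['img'][150:270,150:290,::-1],(700,600),interpolation=cv2.INTER_CUBIC))
E
```

```text
collar [ 456.3 -199. ] 17.07061649264068 0.054 0.81 5633
[ 455.93868736 -199.1203389    30.36091072] 0.39852538348538463
wrist [[274.42547514 253.83539704]
 [274.45853539 269.33898658]] [273.1, 258.5]
[[241.70904412 253.83181355]
 [307.13963786 253.83898029]
 [238.13682507 269.33560491]
 [310.77744995 269.34236798]]
side [[337.49347182 194.07197365]
 [338.22283677 187.34215324]] [334.3, 199.9]
[[339.04935822 199.14868584]
 [335.97689946 189.1235395 ]
 [339.80815637 192.39532135]
 [336.67807313 182.41825628]]
scene [[216.35617883 221.86086637]
 [215.38398619 216.73881131]] [218.2, 228.1]
[[219.13972795 216.42334731]
 [213.50413553 227.43218527]
 [218.22362535 211.27737269]
 [212.47333457 222.33682719]]
```

View pics/c3.png

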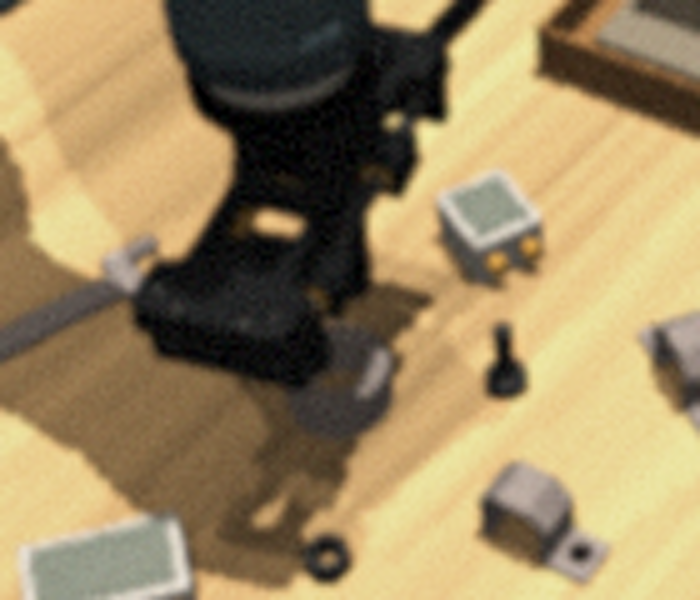

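The fingers reached 0.4 and force stayed near zero, while the collar stayed put. In the wrist picture the tip edges at columns 237 and 313 are too far apart for the stated TCP depth. So the real tips are about 20 mm above the reported TCP, and they closed above the ring. I'll check this by opening and stepping down with an eye on the force.

```bash
python3 -m handwheel '[{"offset":[0,0,0],"rot":[0,0,0],"gripper":1},{"offset":[0,0,0],"rot":[0,0,0],"gripper":1},{"offset":[0,0,0],"rot":[0,0,0],"gripper":1},{"offset":[0,0,0],"rot":[0,0,0],"gripper":1},{"offset":[0,0,-2],"rot":[0,0,0],"gripper":1}]'; python3 -m handwheel '[{"offset":[0,0,-0.5],"rot":[0,0,0],"gripper":1},{"offset":[0,0,-0.5],"rot":[0,0,0],"gripper":1},{"offset":[0,0,0],"rot":[0,0,0],"gripper":1}]'; python3 - <<'E'
from h import *
s=get_state();print(s['eef_pos'],s['wrist_force'],s['width'],s['ee_rot'])
r=snap('wrist')
cv2.imwrite('pics/w4.png',cv2.resize(r['img'][180:330,100:300,::-1],(800,600),interpolation=cv2.INTER_CUBIC))
r=snap('side')
cv2.imwrite('pics/s4.png',cv2.resize(r['img'][140:260,280:420,::-1],(700,600),interpolation=cv2.INTER_CUBIC))
E
```

```text
time: 6.7
eef_pos: [457.6, -199.8, 11.7]
ee_rot: [179.9, -0.1, 19.5]
wrist_force: [-0.6, 0.0, -0.7]
width: 0.942
time: 7.08
eef_pos: [456.3, -199.2, 0.9]
ee_rot: [-180.0, 0.0, 19.5]
wrist_force: [-0.6, 0.1, -0.5]
width: 1.0
[ 456.32621058 -199.21461274    0.91011501] [-0.63023393  0.09524521 -0.46302791] 0.999850609236064 [-1.79994572e+02  9.10355055e-03  1.94726034e+01]
```

View pics/w4.png

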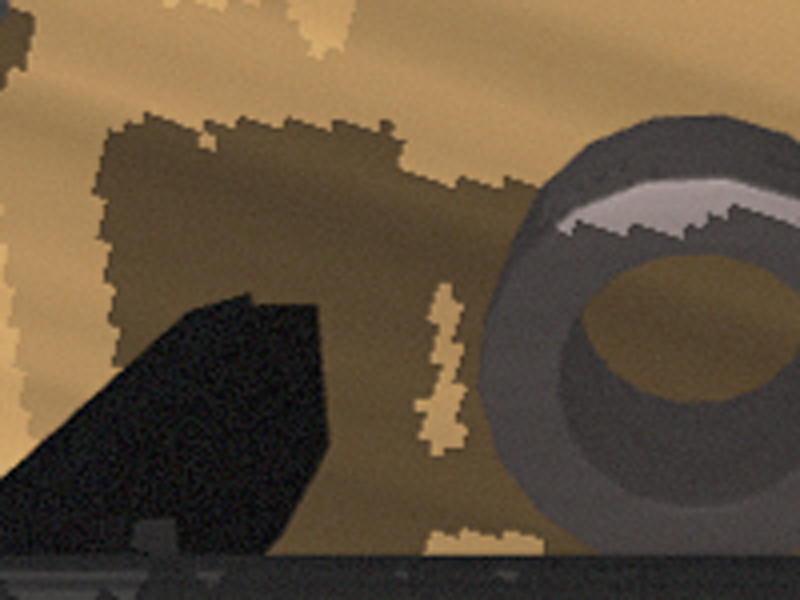

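View pics/s4.png

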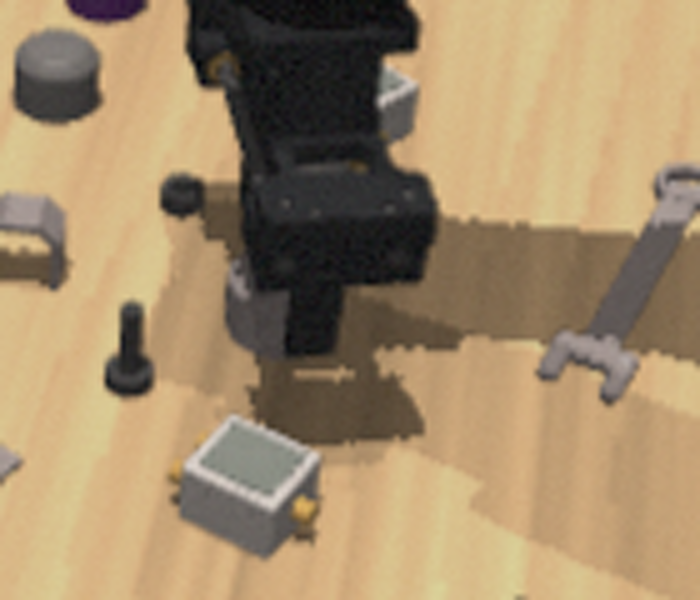

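```bash
python3 - <<'E'
from h import *
np.set_printoptions(precision=1,suppress=True)
s=get_state();p=np.array(s['eef_pos']);a=np.radians(s['ee_rot'][2]);j=np.array([-np.sin(a),np.cos(a),0]);k=np.array([np.cos(a),np.sin(a),0])
r=snap('side')
for d in (44,61):
  for z in (0,10,20,30): print(d,z,proj(r,[p+j*d+k*9+[0,0,z],p+j*d-k*9+[0,0,z]]).ravel())
w=snap('wrist')
for z in (0,10,20,30): print(z,proj(w,[p+j*44+k*9+[0,0,z],p+j*44-k*9+[0,0,z],p-j*44+k*9+[0,0,z]]).ravel())
E
```

```text
44 0 [335.9 217.3 344.  216.7]
44 10 [336.3 213.8 344.5 213.3]
44 20 [336.7 210.4 344.9 209.8]
44 30 [337.1 206.9 345.3 206.3]
61 0 [337.4 222.5 345.6 222. ]
61 10 [337.8 219.1 346.1 218.5]
61 20 [338.2 215.6 346.5 215.1]
61 30 [338.6 212.1 347.  211.6]
0 [191.4 238.1 193.6 269.1 357.2 238.1]
10 [186.8 245.1 189.3 277.6 361.9 245.1]
20 [181.6 252.9 184.4 287.  367.1 252.9]
30 [175.8 261.7 179.  297.6 373.  261.6]
```

Side tip edge (row 210) and wrist tip corner (179,256) both put the real tips about 20–23 mm above the reported TCP. I continue down in small steps, watching force.

```bash
python3 -m handwheel '[{"offset":[0,0,-0.5],"rot":[0,0,0],"gripper":1},{"offset":[0,0,-0.5],"rot":[0,0,0],"gripper":1},{"offset":[0,0,0],"rot":[0,0,0],"gripper":1}]'; python3 -m handwheel '[{"offset":[0,0,-0.4],"rot":[0,0,0],"gripper":1},{"offset":[0,0,0],"rot":[0,0,0],"gripper":1}]'; python3 - <<'E'
from h import *
r=snap('side')
cv2.imwrite('pics/s5.png',cv2.resize(r['img'][140:260,280:420,::-1],(700,600),interpolation=cv2.INTER_CUBIC))
E
```

```text
time: 7.65
eef_pos: [455.9, -199.0, -9.6]
ee_rot: [-180.0, 0.0, 19.5]
wrist_force: [0.2, 0.3, 0.5]
width: 1.001
time: 7.9
eef_pos: [456.1, -199.1, -13.4]
ee_rot: [-180.0, 0.0, 19.5]
wrist_force: [0.7, 0.4, 0.0]
width: 1.004
```

View pics/s5.png

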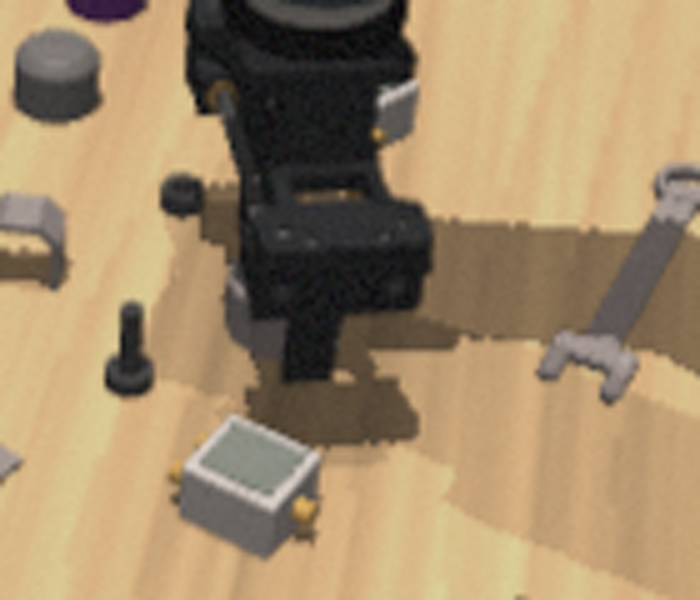

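```bash
python3 -m handwheel '[{"offset":[0,0,0],"rot":[0,0,0],"gripper":0.45},{"offset":[0,0,0],"rot":[0,0,0],"gripper":0.45},{"offset":[0,0,0],"rot":[0,0,0],"gripper":0.45},{"offset":[0,0,0],"rot":[0,0,0],"gripper":0.45},{"offset":[0,0,0],"rot":[0,0,0],"gripper":0.45}]' 30;python3 -m handwheel '[{"offset":[0,0,1.5],"rot":[0,0,0],"gripper":0.45},{"offset":[0,0,1.5],"rot":[0,0,0],"gripper":0.45},{"offset":[0,0,0],"rot":[0,0,0],"gripper":0.45}]';  python3 - <<'E'
from h import *
s=get_state();print(s['eef_pos'],s['width'])
r=snap('side')
cv2.imwrite('pics/s6.png',cv2.resize(r['img'][140:260,280:420,::-1],(700,600),interpolation=cv2.INTER_CUBIC))
r=snap('wrist','w6')
E
```

```text
time: 8.57
eef_pos: [456.4, -199.2, -13.0]
ee_rot: [180.0, 0.0, 19.5]
wrist_force: [0.0, 0.5, 0.4]
width: 0.573
time: 8.95
eef_pos: [457.5, -199.8, 18.5]
ee_rot: [179.9, -0.1, 19.5]
wrist_force: [0.3, 0.2, -1.9]
width: 0.571
[ 457.49783341 -199.75733329   18.51689876] 0.5710676317904549
```

View pics/s6.png

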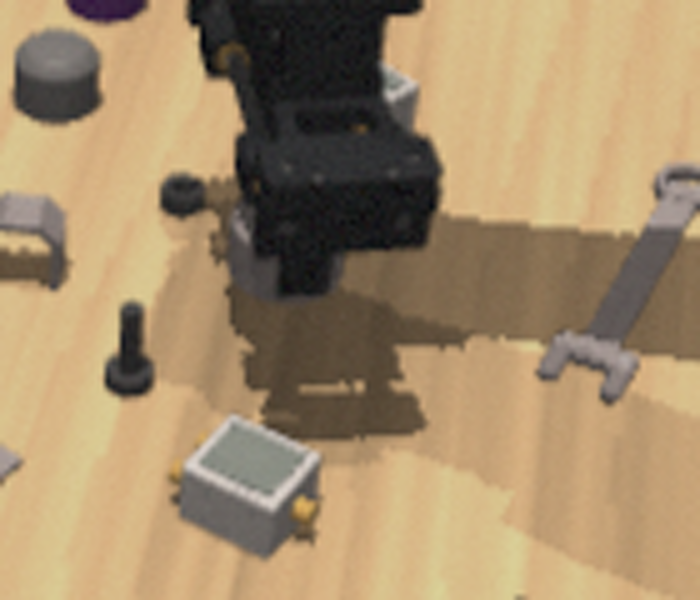

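View pics/w6.png

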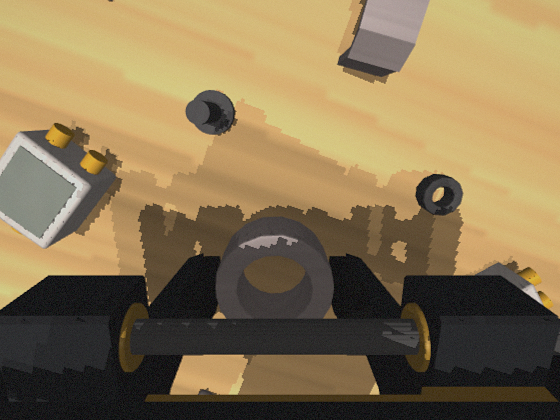

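Collar held: width 0.571, and it rose with the gripper (wrist (275,270), looking larger). I lift and carry it to the post.

```bash
python3 -m handwheel '[{"offset":[0,0,3.5],"rot":[0,0,0],"gripper":0.45},{"offset":[0,0,5.5],"rot":[0,0,0],"gripper":0.45},{"offset":[0.5,2.2,0],"rot":[0,0,0],"gripper":0.45},{"offset":[1,5,0],"rot":[0,0,0],"gripper":0.45},{"offset":[1,5,0],"rot":[0,0,0],"gripper":0.45}]'; python3 -m handwheel '[{"offset":[1,5,0],"rot":[0,0,0],"gripper":0.45},{"offset":[1,5,0],"rot":[0,0,0],"gripper":0.45},{"offset":[1,5,0],"rot":[0,0,0],"gripper":0.45},{"offset":[1,5,0],"rot":[0,0,0],"gripper":0.45},{"offset":[1,5,0],"rot":[0,0,0],"gripper":0.45}]';  python3 -m handwheel '[{"offset":[1,4,0],"rot":[0,0,0],"gripper":0.45},{"offset":[0.8,3,0],"rot":[0,0,0],"gripper":0.45},{"offset":[0,0,0],"rot":[0,0,0],"gripper":0.45},{"offset":[0,0,0],"rot":[0,0,0],"gripper":0.45}]'; python3 - <<'E'
from h import *
s=get_state();print(s['eef_pos'],s['ee_rot'],s['width'])
r=snap('wrist','w7')
E
```

```text
time: 9.68
eef_pos: [481.2, -76.2, 106.7]
ee_rot: [-180.0, 0.0, 19.4]
wrist_force: [1.3, -0.2, -2.3]
width: 0.576
time: 10.3
eef_pos: [531.0, 174.1, 106.3]
ee_rot: [180.0, 0.1, 19.5]
wrist_force: [-0.1, -0.3, -1.9]
width: 0.573
time: 10.8
eef_pos: [548.8, 241.5, 106.2]
ee_rot: [179.9, 0.1, 19.4]
wrist_force: [0.3, 0.4, -2.7]
width: 0.571
[548.80550436 241.50816456 106.17888371] [1.79942011e+02 1.04118539e-01 1.94459387e+01] 0.5710614175951488
```

View pics/w7.png

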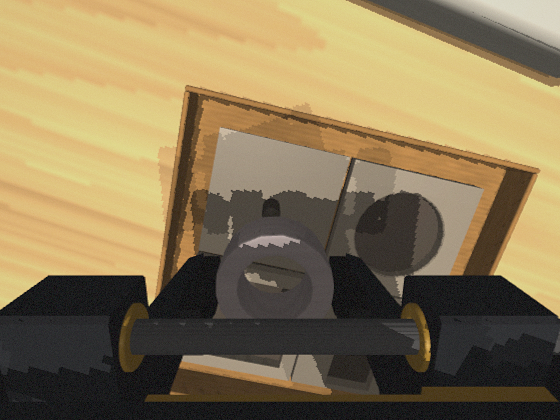

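Wrist view: post top shows at about (271,203) ahead of the held ring; round pocket centre about (398,233).

```bash
python3 - <<'E'
from h import *
r=snap('wrist');s=get_state();print(s['eef_pos'])
print(onz(r,(271,203),38),onz(r,(398,233),18), proj(r,[[548.6,244.8,38],[561.3,139.5,18]]))
cv2.imwrite('pics/w8.png',cv2.resize(r['img'][160:300,180:380,::-1],(800,560),interpolation=cv2.INTER_CUBIC))
E
```

```text
[549.11987724 240.95679867 106.48382085]
[557.98849626 246.60976442  38.        ] [563.33514928 140.59701806  18.        ] [[269.09720702 215.55229779]
 [398.15446527 235.67539322]]
```

View pics/w8.png

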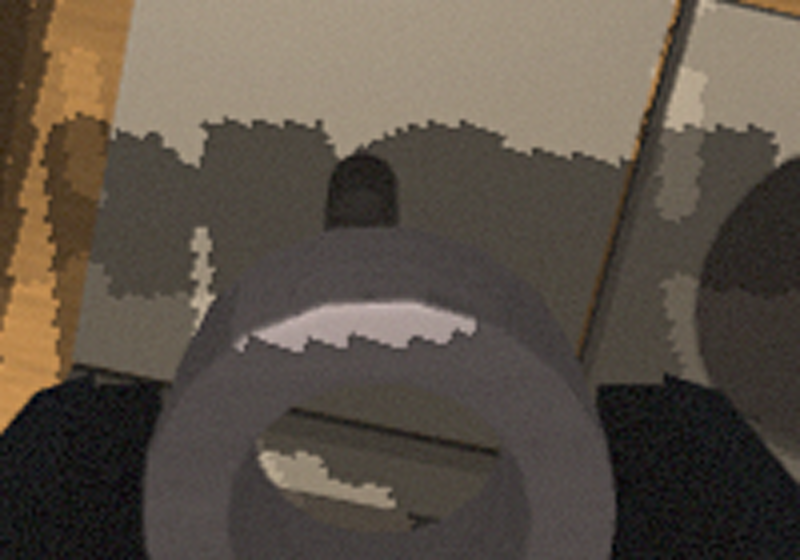

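```bash
python3 -m handwheel '[{"offset":[0,0.3,-2.5],"rot":[0,0,0],"gripper":0.45},{"offset":[0,0,-3],"rot":[0,0,0],"gripper":0.45},{"offset":[0,0,-2],"rot":[0,0,0],"gripper":0.45},{"offset":[0,0,0],"rot":[0,0,0],"gripper":0.45},{"offset":[0,0,0],"rot":[0,0,0],"gripper":0.45}]'; python3 - <<'E'
from h import *
r=snap('side');s=get_state();print(s['eef_pos'])
cv2.imwrite('pics/s9.png',cv2.resize(r['img'][290:410,170:310,::-1],(700,600),interpolation=cv2.INTER_CUBIC))
r=snap('scene')
cv2.imwrite('pics/c9.png',cv2.resize(r['img'][90:180,270:390,::-1],(800,600),interpolation=cv2.INTER_CUBIC))
snap('wrist','w9')
E
```

```text
time: 11.52
eef_pos: [550.1, 245.9, 32.8]
ee_rot: [-180.0, -0.1, 19.4]
wrist_force: [-0.6, -0.4, -1.6]
width: 0.574
[550.27702726 246.05304514  33.0656313 ]
```

View pics/s9.png

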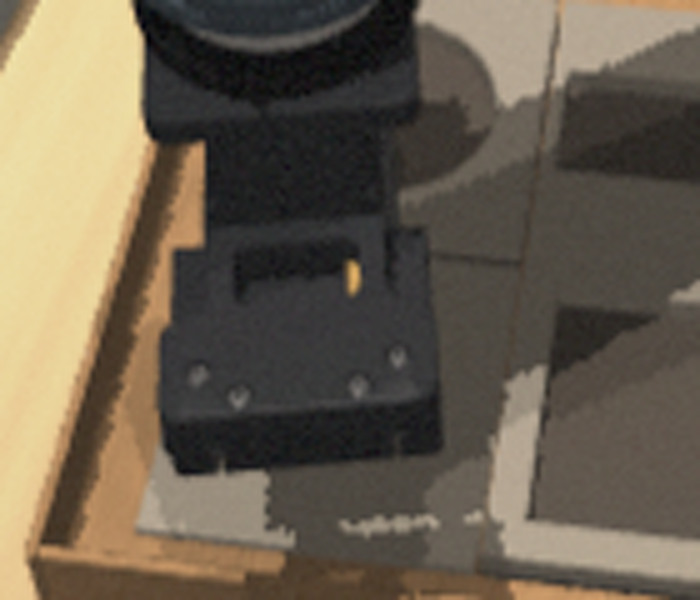

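View pics/w9.png

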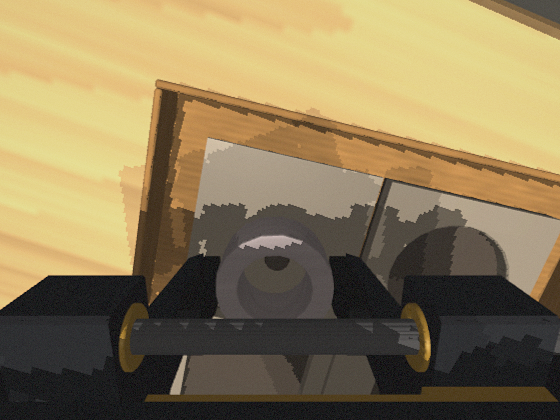

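```bash
python3 - <<'E'
from h import *
np.set_printoptions(precision=1,suppress=True)
r=snap('wrist');s=get_state();print(s['eef_pos'])
im=r['img'].copy()
big=cv2.resize(im[200:330,190:360,::-1],None,fx=4.6,fy=4.6,interpolation=cv2.INTER_CUBIC)
def circ(c,rad,z,col):
    a=np.linspace(0,2*np.pi,40);q=proj(r,np.c_[c[0]+rad*np.cos(a),c[1]+rad*np.sin(a),np.full(40,z)])
    cv2.polylines(big,[np.int32((q-[190,200])*4.6)],True,col,1)
P=(548.8,244.6);circ(P,7,38,(0,0,255));circ(P,7,8,(0,255,255))
c=s['eef_pos'];circ(c,16,c[2]+13,(0,255,0));circ(c,16,c[2]+41,(255,0,0));circ(c,26,c[2]+41,(255,0,0))
cv2.imwrite('pics/w10.png',big)
E
```

```text
[550.  246.1  32.9]
```

View pics/w10.png

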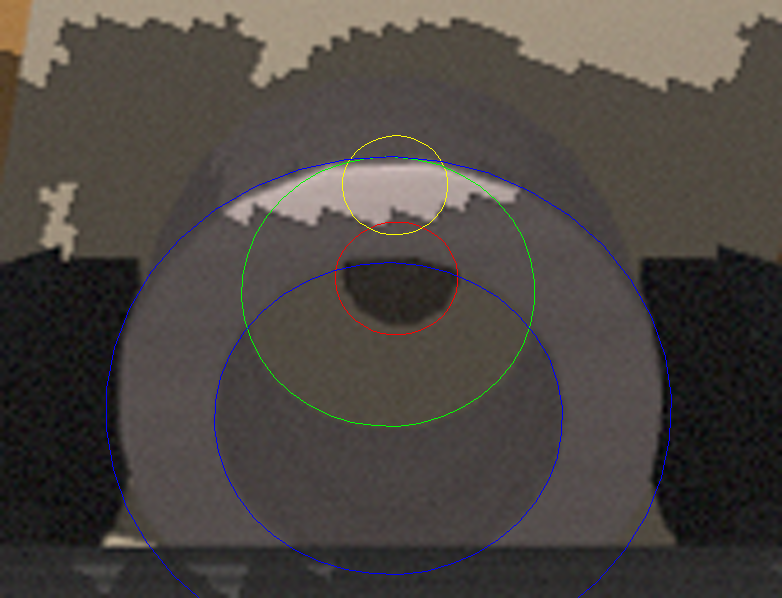

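The bore (green) surrounds the post top at zoom (400,280), with about 2 mm centring error. Lowering gently.

```bash
python3 -m handwheel '[{"offset":[-0.1,-0.1,-1.5],"rot":[0,0,0],"gripper":0.45},{"offset":[0,0,-1],"rot":[0,0,0],"gripper":0.45},{"offset":[0,0,-0.7],"rot":[0,0,0],"gripper":0.45},{"offset":[0,0,-0.3],"rot":[0,0,0],"gripper":0.45},{"offset":[0,0,-0.1],"rot":[0,0,0],"gripper":0.45}]';python3 -m handwheel '[{"offset":[0,0,-0.1],"rot":[0,0,0],"gripper":0.45},{"offset":[0,0,0],"rot":[0,0,0],"gripper":0.45}]'
```

```text
time: 12.35
eef_pos: [548.4, 244.8, -4.3]
ee_rot: [180.0, 0.0, 19.5]
wrist_force: [-0.1, -0.7, -2.3]
width: 0.573
time: 12.6
eef_pos: [548.5, 244.9, -4.9]
ee_rot: [-180.0, -0.0, 19.5]
wrist_force: [0.2, -0.0, -1.8]
width: 0.572
```

```bash
python3 -m handwheel '[{"offset":[0,0,-0.05],"rot":[0,0,0],"gripper":0.45},{"offset":[0,0,0],"rot":[0,0,0],"gripper":0.45}]';python3 -m handwheel '[{"offset":[0,0,-0.05],"rot":[0,0,0],"gripper":0.45},{"offset":[0,0,0],"rot":[0,0,0],"gripper":0.45}]'
```

```text
time: 12.85
eef_pos: [548.5, 244.9, -5.0]
ee_rot: [180.0, -0.0, 19.5]
wrist_force: [-1.3, -1.1, 3.5]
width: 0.573
time: 13.1
eef_pos: [548.6, 244.9, -5.0]
ee_rot: [180.0, -0.0, 19.5]
wrist_force: [-3.8, -2.5, 10.1]
width: 0.57
```

Contact: force rose to 10 N at TCP z −5, so the collar rests on the floor. Releasing and lifting.

```bash
python3 -m handwheel '[{"offset":[0,0,0.06],"rot":[0,0,0],"gripper":0.45},{"offset":[0,0,0],"rot":[0,0,0],"gripper":0.72},{"offset":[0,0,0],"rot":[0,0,0],"gripper":0.72},{"offset":[0,0,0],"rot":[0,0,0],"gripper":0.72}]';python3 -m handwheel '[{"offset":[0,0,1.5],"rot":[0,0,0],"gripper":0.72},{"offset":[0,0,3],"rot":[0,0,0],"gripper":0.72},{"offset":[0,0,5],"rot":[0,0,0],"gripper":1},{"offset":[0,0,5],"rot":[0,0,0],"gripper":1},{"offset":[0,0,0],"rot":[0,0,0],"gripper":1}]'; python3 - <<'E'
from h import *
r=snap('wrist','w11')
r=snap('side');cv2.imwrite('pics/s11.png',cv2.resize(r['img'][255:420,170:370,::-1],(720,594),interpolation=cv2.INTER_CUBIC))
E
```

```text
time: 13.6
eef_pos: [548.3, 244.8, -5.6]
ee_rot: [-180.0, 0.0, 19.5]
wrist_force: [0.0, 0.9, -1.5]
width: 0.722
time: 14.22
eef_pos: [551.3, 246.4, 144.8]
ee_rot: [-179.9, -0.5, 19.5]
wrist_force: [0.4, 0.5, -0.3]
width: 0.997
```

View pics/s11.png

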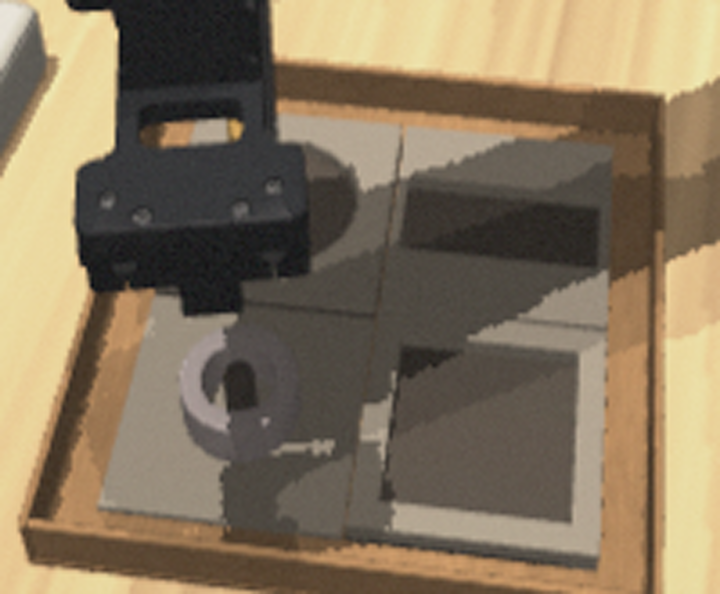

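View pics/w11.png

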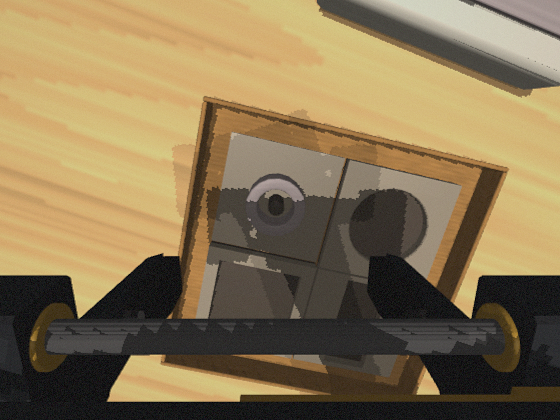

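Collar sits round the post, flat (side zoom (238,395), wrist (276,203)). On to the cap.

```bash
python3 -m handwheel '[{"offset":[0.4,-5,0],"rot":[0,0,0],"gripper":1},{"offset":[0.4,-5.3,0],"rot":[0,0,0],"gripper":1},{"offset":[0.4,-5.3,0],"rot":[0,0,0],"gripper":1},{"offset":[0.4,-5.3,0],"rot":[0,0,0],"gripper":1},{"offset":[0.4,-5.3,0],"rot":[0,0,0],"gripper":1}]'; python3 -m handwheel '[{"offset":[0.4,-5.3,0],"rot":[0,0,0],"gripper":1},{"offset":[0.4,-5.3,0],"rot":[0,0,0],"gripper":1},{"offset":[0.4,-5.3,0],"rot":[0,0,0],"gripper":1},{"offset":[0.4,-5.3,0],"rot":[0,0,0],"gripper":1},{"offset":[0.4,-5.3,0],"rot":[0,0,0],"gripper":1}]';  python3 -m handwheel '[{"offset":[0.4,-4,0],"rot":[0,0,0],"gripper":1},{"offset":[0,-1,0],"rot":[0,0,0],"gripper":1},{"offset":[0,0,0],"rot":[0,0,0],"gripper":1},{"offset":[0,0,0],"rot":[0,0,0],"gripper":1},{"offset":[0,0,0],"rot":[0,0,0],"gripper":1}]'; python3 wf.py cap,593,-346,0; python3 - <<'E'
from h import *
snap('wrist','w12');s=get_state();print(s['eef_pos'],s['ee_rot'])
E
```

```text
time: 14.95
eef_pos: [567.0, -18.9, 138.0]
ee_rot: [-179.9, 0.2, 19.5]
wrist_force: [0.6, 0.3, 0.4]
width: 1.001
time: 15.58
eef_pos: [587.1, -283.4, 137.7]
ee_rot: [-179.9, 0.1, 19.5]
wrist_force: [0.2, -0.0, 1.3]
width: 0.999
time: 16.2
eef_pos: [592.8, -330.3, 139.6]
ee_rot: [-180.0, -0.0, 19.6]
wrist_force: [0.3, -0.6, -0.7]
width: 1.002
cap [ 593.2 -346. ] 15.213517406091201 0.026 0.59 2117
[ 592.55866418 -331.43733003  139.67996219] [-1.79994486e+02 -7.13758439e-03  1.95292137e+01]
```

View pics/w12.png

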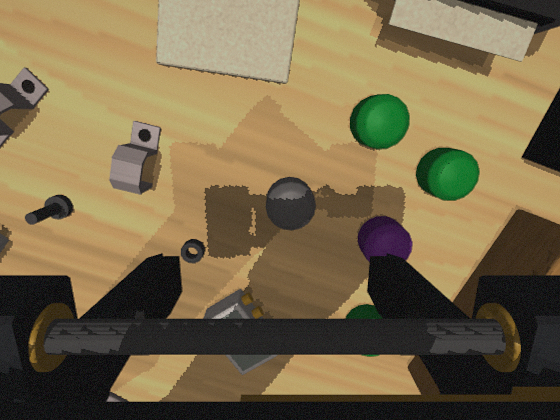

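Wrist view: grey cap at (291,204), purple look-alike at (385,240) near the right finger. I open only to 0.75 for clearance.

```bash
python3 -m handwheel '[{"offset":[0.06,-1.46,-2],"rot":[0,0,0],"gripper":0.75},{"offset":[0,0,-4],"rot":[0,0,0],"gripper":0.75},{"offset":[0,0,-3],"rot":[0,0,0],"gripper":0.75},{"offset":[0,0,0],"rot":[0,0,0],"gripper":0.75},{"offset":[0,0,0],"rot":[0,0,0],"gripper":0.75}]'; python3 - <<'E'
from h import *
snap('wrist','w13');s=get_state();print(s['eef_pos'],s['ee_rot'],s['width'])
E
```

```text
time: 16.98
eef_pos: [593.3, -347.7, 50.0]
ee_rot: [179.9, -0.0, 19.4]
wrist_force: [0.4, -0.6, -0.2]
width: 0.75
[ 593.7794529  -347.74363608   50.720415  ] [ 1.79902075e+02 -7.59249805e-02  1.94486106e+01] 0.746887545383434
```

View pics/w13.png

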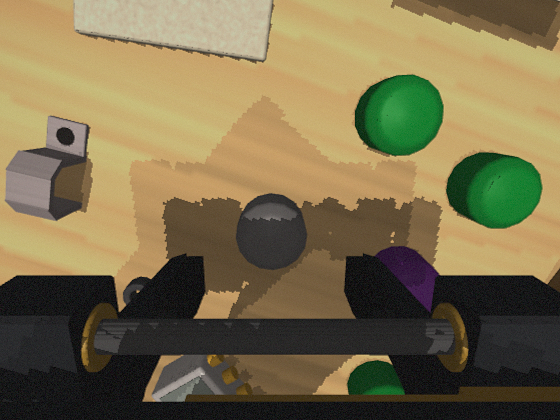

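```bash
python3 -m handwheel '[{"offset":[0,0.15,-3],"rot":[0,0,0],"gripper":0.75},{"offset":[0,0,-2],"rot":[0,0,0],"gripper":0.75},{"offset":[0,0,-0.7],"rot":[0,0,0],"gripper":0.75},{"offset":[0,0,0],"rot":[0,0,0],"gripper":0.75},{"offset":[0,0,0],"rot":[0,0,0],"gripper":0.75}]'; python3 - <<'E'
from h import *
snap('wrist','w14');s=get_state();print(s['eef_pos'],s['ee_rot'],s['width'])
r=snap('side');cv2.imwrite('pics/s14.png',cv2.resize(r['img'][90:210,230:370,::-1],(700,600),interpolation=cv2.INTER_CUBIC))
E
```

```text
time: 17.65
eef_pos: [593.7, -345.8, -6.5]
ee_rot: [179.9, -0.1, 19.5]
wrist_force: [-0.3, -0.4, 0.5]
width: 0.75
[ 593.65402889 -345.77998992   -6.47406953] [ 1.79928232e+02 -6.03954160e-02  1.94677409e+01] 0.7471214128277008
```

View pics/w14.png

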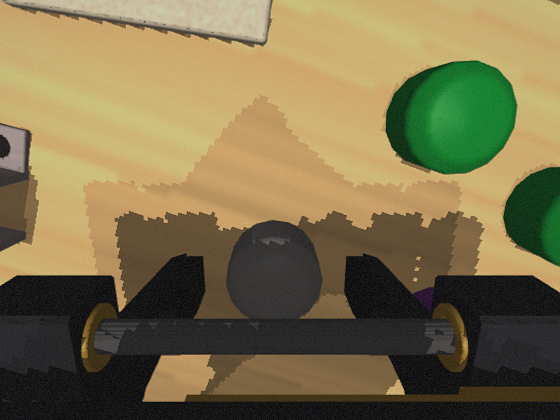

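View pics/s14.png

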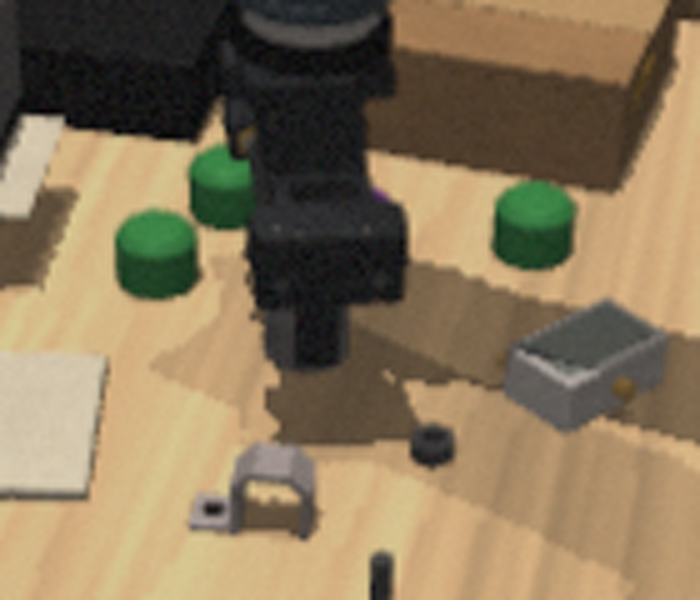

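```bash
python3 -m handwheel '[{"offset":[0,0,-0.1],"rot":[0,0,0],"gripper":0.4},{"offset":[0,0,0],"rot":[0,0,0],"gripper":0.4},{"offset":[0,0,0],"rot":[0,0,0],"gripper":0.4},{"offset":[0,0,0],"rot":[0,0,0],"gripper":0.4},{"offset":[0,0,0],"rot":[0,0,0],"gripper":0.4}]' 30;python3 -m handwheel '[{"offset":[0,0,1],"rot":[0,0,0],"gripper":0.4},{"offset":[0,0,2],"rot":[0,0,0],"gripper":0.4},{"offset":[0,0,0],"rot":[0,0,0],"gripper":0.4}]';  python3 - <<'E'
from h import *
s=get_state();print(s['eef_pos'],s['width'])
r=snap('side')
cv2.imwrite('pics/s15.png',cv2.resize(r['img'][90:210,230:370,::-1],(700,600),interpolation=cv2.INTER_CUBIC))
E
```

```text
time: 18.38
eef_pos: [592.9, -345.4, -8.4]
ee_rot: [180.0, 0.0, 19.5]
wrist_force: [-0.9, -0.2, 0.5]
width: 0.48
time: 18.75
eef_pos: [594.8, -346.4, 24.4]
ee_rot: [179.8, -0.2, 19.5]
wrist_force: [0.4, -0.4, 0.2]
width: 0.477
[ 594.82011411 -346.36034613   24.38920716] 0.4767734211998298
```

View pics/s15.png

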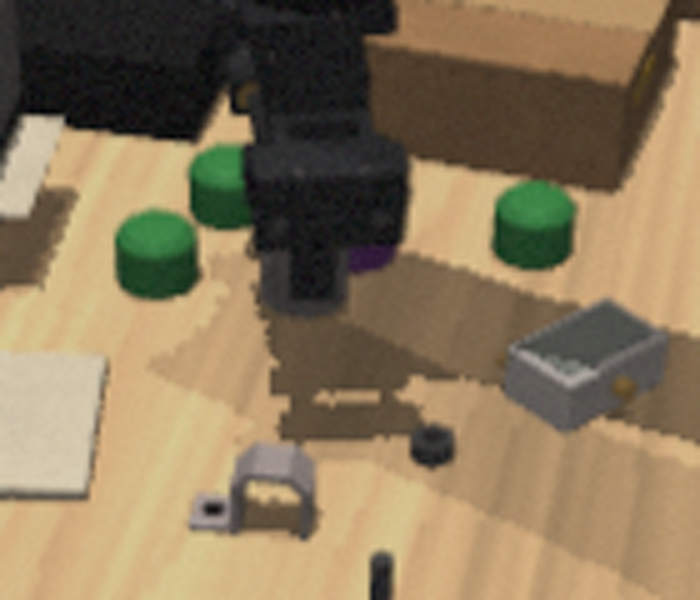

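```bash
python3 -m handwheel '[{"offset":[0,0,3],"rot":[0,0,0],"gripper":0.4},{"offset":[0,0,5],"rot":[0,0,0],"gripper":0.4},{"offset":[-0.35,3,0],"rot":[0,0,0],"gripper":0.4},{"offset":[-0.35,5,0],"rot":[0,0,0],"gripper":0.4},{"offset":[-0.35,5,0],"rot":[0,0,0],"gripper":0.4}]'; python3 -m handwheel '[{"offset":[-0.35,5,0],"rot":[0,0,0],"gripper":0.4},{"offset":[-0.35,5,0],"rot":[0,0,0],"gripper":0.4},{"offset":[-0.35,5,0],"rot":[0,0,0],"gripper":0.4},{"offset":[-0.35,5,0],"rot":[0,0,0],"gripper":0.4},{"offset":[-0.35,5,0],"rot":[0,0,0],"gripper":0.4}]';  python3 -m handwheel '[{"offset":[-0.35,5,0],"rot":[0,0,0],"gripper":0.4},{"offset":[0,4,0],"rot":[0,0,0],"gripper":0.4},{"offset":[0,1.5,0],"rot":[0,0,0],"gripper":0.4},{"offset":[0,0,0],"rot":[0,0,0],"gripper":0.4},{"offset":[0,0,0],"rot":[0,0,0],"gripper":0.4}]'; python3 - <<'E'
from h import *
snap('wrist','w16');s=get_state();print(s['eef_pos'],s['ee_rot'],s['width'])
E
```

```text
time: 19.42
eef_pos: [582.0, -214.0, 101.4]
ee_rot: [-180.0, 0.0, 19.4]
wrist_force: [0.8, 1.0, -0.3]
width: 0.481
time: 20.05
eef_pos: [564.5, 36.2, 101.4]
ee_rot: [180.0, 0.0, 19.5]
wrist_force: [0.5, -0.1, 0.1]
width: 0.475
time: 20.68
eef_pos: [561.7, 137.0, 101.3]
ee_rot: [179.9, 0.1, 19.3]
wrist_force: [-0.3, 0.1, -1.3]
width: 0.481
[561.7036155  137.01655409 101.34806801] [1.79926672e+02 4.25196637e-02 1.92962278e+01] 0.48181567320753355
```

View pics/w16.png

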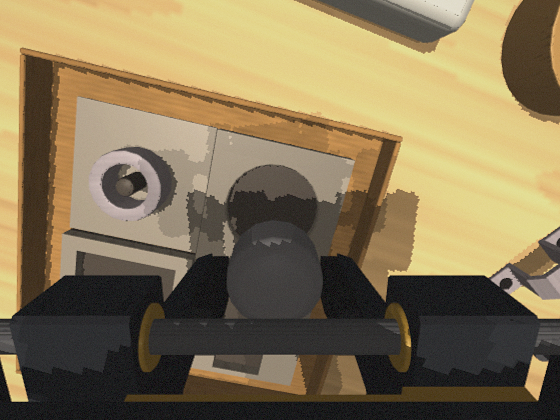

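Wrist view: pocket centre about (272,208), in line with the held cap; collar still round the post at (125,185).

```bash
python3 -m handwheel '[{"offset":[0,0,-2.5],"rot":[0,0,0],"gripper":0.4},{"offset":[0,0,-2.5],"rot":[0,0,0],"gripper":0.4},{"offset":[0,0,-1],"rot":[0,0,0],"gripper":0.4},{"offset":[0,0,0],"rot":[0,0,0],"gripper":0.4},{"offset":[0,0,0],"rot":[0,0,0],"gripper":0.4}]'; python3 - <<'E'
from h import *
r=snap('wrist');s=get_state();print(s['eef_pos'],s['ee_rot'],s['width'])
big=r['img'][:,:,::-1].copy()
def circ(c,rad,z,col):
    a=np.linspace(0,2*np.pi,40);q=proj(r,np.c_[c[0]+rad*np.cos(a),c[1]+rad*np.sin(a),np.full(40,z)])
    cv2.polylines(big,[np.int32(q)],True,col,1)
circ((561.3,139.5),36,18,(0,0,255));c=s['eef_pos'];circ(c,22,c[2]+8.4,(0,255,0))
cv2.imwrite('pics/w17.png',big)
E
```

```text
time: 21.35
eef_pos: [562.2, 139.5, 42.4]
ee_rot: [180.0, -0.1, 19.4]
wrist_force: [-0.9, -0.8, 0.5]
width: 0.479
[562.25443088 139.68525464  42.48669939] [ 1.79990557e+02 -9.31168416e-02  1.94543597e+01] 0.47689319139685415
```

View pics/w17.png

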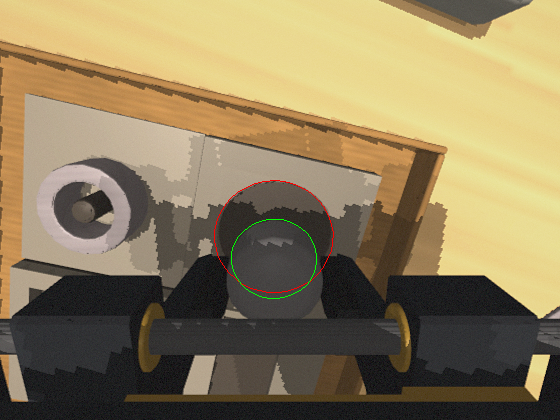

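```bash
python3 -m handwheel '[{"offset":[0,0,-2],"rot":[0,0,0],"gripper":0.4},{"offset":[0,0,-1.3],"rot":[0,0,0],"gripper":0.4},{"offset":[0,0,-0.6],"rot":[0,0,0],"gripper":0.4},{"offset":[0,0,-0.1],"rot":[0,0,0],"gripper":0.4},{"offset":[0,0,0],"rot":[0,0,0],"gripper":0.4}]';python3 -m handwheel '[{"offset":[0,0,-0.1],"rot":[0,0,0],"gripper":0.4},{"offset":[0,0,0],"rot":[0,0,0],"gripper":0.4}]';python3 -m handwheel '[{"offset":[0,0,-0.1],"rot":[0,0,0],"gripper":0.4},{"offset":[0,0,0],"rot":[0,0,0],"gripper":0.4}]'
```

```text
time: 22.02
eef_pos: [561.6, 139.8, 1.6]
ee_rot: [180.0, -0.0, 19.5]
wrist_force: [0.0, -0.1, 0.3]
width: 0.477
time: 22.28
eef_pos: [561.6, 139.7, 0.7]
ee_rot: [180.0, -0.0, 19.5]
wrist_force: [-0.0, -0.3, -0.9]
width: 0.478
time: 22.52
eef_pos: [561.5, 139.7, -0.5]
ee_rot: [180.0, -0.0, 19.5]
wrist_force: [0.9, -1.0, -0.1]
width: 0.482
```

```bash
python3 -m handwheel '[{"offset":[0,0,-0.05],"rot":[0,0,0],"gripper":0.4},{"offset":[0,0,0],"rot":[0,0,0],"gripper":0.4}]';python3 -m handwheel '[{"offset":[0,0,-0.05],"rot":[0,0,0],"gripper":0.4},{"offset":[0,0,0],"rot":[0,0,0],"gripper":0.4}]'
```

```text
time: 22.78
eef_pos: [561.5, 139.7, -0.5]
ee_rot: [180.0, -0.0, 19.5]
wrist_force: [-1.1, 0.2, 5.2]
width: 0.48
time: 23.02
eef_pos: [561.5, 139.7, -0.6]
ee_rot: [180.0, -0.0, 19.5]
wrist_force: [-2.8, -2.1, 9.4]
width: 0.481
```

Contact at the expected height (9 N). Release and lift.

```bash
python3 -m handwheel '[{"offset":[0,0,0.06],"rot":[0,0,0],"gripper":0.4},{"offset":[0,0,0],"rot":[0,0,0],"gripper":0.65},{"offset":[0,0,0],"rot":[0,0,0],"gripper":0.65},{"offset":[0,0,0],"rot":[0,0,0],"gripper":0.65}]';python3 -m handwheel '[{"offset":[0,0,1.5],"rot":[0,0,0],"gripper":0.65},{"offset":[0,0,3],"rot":[0,0,0],"gripper":0.65},{"offset":[0,0,5],"rot":[0,0,0],"gripper":1},{"offset":[0,0,5],"rot":[0,0,0],"gripper":1},{"offset":[0,0,0],"rot":[0,0,0],"gripper":1}]'; python3 - <<'E'
from h import *
r=snap('wrist','w18')
r=snap('side');cv2.imwrite('pics/s18.png',cv2.resize(r['img'][255:420,170:370,::-1],(720,594),interpolation=cv2.INTER_CUBIC))
E
```

```text
time: 23.52
eef_pos: [561.4, 139.7, -1.1]
ee_rot: [-180.0, 0.0, 19.5]
wrist_force: [0.1, 0.4, 0.0]
width: 0.65
time: 24.15
eef_pos: [564.6, 140.6, 149.2]
ee_rot: [180.0, -0.5, 19.5]
wrist_force: [0.2, 0.6, 0.1]
width: 0.968
```

View pics/w18.png

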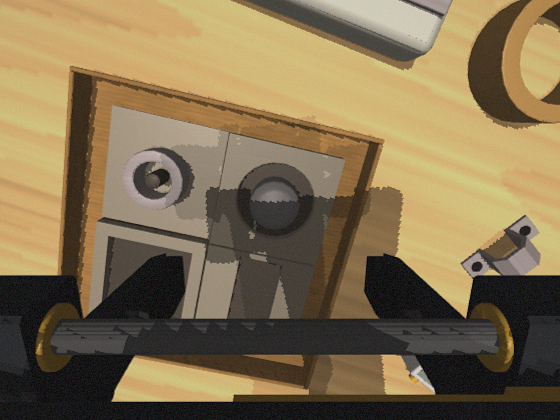

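Cap sits centred in the round pocket (275,205). Next the splitter, with tool yaw turned about −42°.

```bash
python3 -m handwheel '[{"offset":[-1.8,-3.6,0],"rot":[0,0,-0.145],"gripper":1},{"offset":[-1.8,-3.6,0],"rot":[0,0,-0.145],"gripper":1},{"offset":[-1.8,-3.6,0],"rot":[0,0,-0.145],"gripper":1},{"offset":[-1.8,-3.6,0],"rot":[0,0,-0.145],"gripper":1},{"offset":[-1.8,-3.6,0],"rot":[0,0,-0.145],"gripper":1}]'; python3 -m handwheel '[{"offset":[-1.8,-3.6,0],"rot":[0,0,0],"gripper":1},{"offset":[0,0,0],"rot":[0,0,0],"gripper":1},{"offset":[0,0,0],"rot":[0,0,0],"gripper":1},{"offset":[0,0,0],"rot":[0,0,0],"gripper":1}]'; python3 wf.py splitter2,452,-78.5,-22; python3 - <<'E'
from h import *
snap('wrist','w19');s=get_state();print(s['eef_pos'],s['ee_rot'],s['qpos'])
E
```

```text
time: 24.88
eef_pos: [469.5, -41.5, 142.9]
ee_rot: [179.9, 0.1, -22.3]
wrist_force: [0.5, 0.0, 0.3]
width: 1.0
time: 25.38
eef_pos: [453.7, -75.0, 143.8]
ee_rot: [-180.0, 0.0, -21.9]
wrist_force: [-0.3, -0.5, 0.5]
width: 1.001
splitter2 [452.1 -77.8] -22.01726158531 0.041 0.83 2612
[453.69026728 -75.5158659  143.96946657] [-1.79991539e+02  1.46820860e-02 -2.19791307e+01] [   4.16884682   18.20067353   -0.37437047  119.47117635    0.15488034
   42.33992982 -108.28042921]
```

View pics/w19.png

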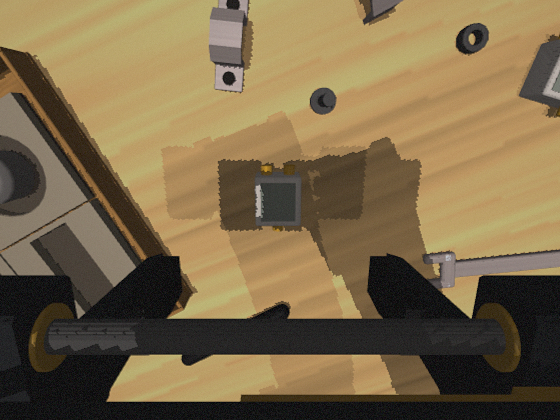

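Splitter fit (452.1, −77.8), yaw −22°; the tool yaw matches.

```bash
python3 -m handwheel '[{"offset":[-0.16,-0.23,-3],"rot":[0,0,0],"gripper":0.8},{"offset":[0,0,-5],"rot":[0,0,0],"gripper":0.8},{"offset":[0,0,-3],"rot":[0,0,0],"gripper":0.8},{"offset":[0,0,0],"rot":[0,0,0],"gripper":0.8},{"offset":[0,0,0],"rot":[0,0,0],"gripper":0.8}]'; python3 -m handwheel '[{"offset":[0,0,-2],"rot":[0,0,0],"gripper":0.8},{"offset":[0,0,-1.5],"rot":[0,0,0],"gripper":0.8},{"offset":[0,0,-0.7],"rot":[0,0,0],"gripper":0.8},{"offset":[0,0,0],"rot":[0,0,0],"gripper":0.8},{"offset":[0,0,0],"rot":[0,0,0],"gripper":0.8}]'; python3 - <<'E'
from h import *
snap('wrist','w20');s=get_state();print(s['eef_pos'],s['ee_rot'],s['wrist_force'])
E
```

```text
time: 26.15
eef_pos: [452.7, -78.5, 35.0]
ee_rot: [-180.0, -0.1, -22.1]
wrist_force: [0.9, -0.0, -0.1]
width: 0.798
time: 26.78
eef_pos: [452.2, -78.7, -7.5]
ee_rot: [-180.0, -0.0, -22.1]
wrist_force: [-0.5, -0.4, -0.1]
width: 0.799
[452.232364   -78.69339438  -7.44571717] [-1.79988279e+02 -4.06855956e-02 -2.20733219e+01] [-0.04641691  0.44172085 -0.4073019 ]
```

View pics/w20.png

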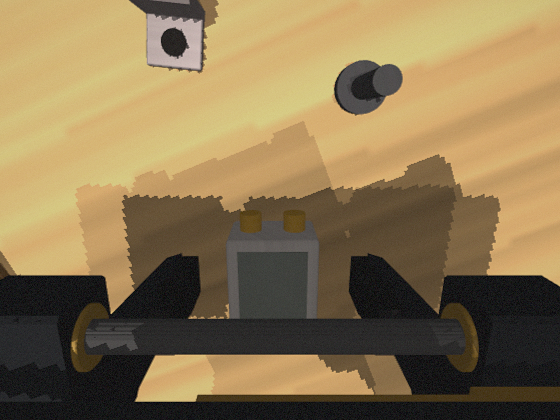

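The block sits square between the fingers (273,280). Close and lift.

```bash
python3 -m handwheel '[{"offset":[0,0,0],"rot":[0,0,0],"gripper":0.35},{"offset":[0,0,0],"rot":[0,0,0],"gripper":0.35},{"offset":[0,0,0],"rot":[0,0,0],"gripper":0.35},{"offset":[0,0,0],"rot":[0,0,0],"gripper":0.35},{"offset":[0,0,0],"rot":[0,0,0],"gripper":0.35}]' 30;python3 -m handwheel '[{"offset":[0,0,0],"rot":[0,0,0],"gripper":0.35},{"offset":[0,0,1],"rot":[0,0,0],"gripper":0.35},{"offset":[0,0,2],"rot":[0,0,0],"gripper":0.35},{"offset":[0,0,0],"rot":[0,0,0],"gripper":0.35}]';  python3 - <<'E'
from h import *
s=get_state();print(s['eef_pos'],s['width'])
snap('wrist','w21')
r=snap('side')
cv2.imwrite('pics/s21.png',cv2.resize(r['img'][160:280,260:400,::-1],(700,600),interpolation=cv2.INTER_CUBIC))
E
```

```text
time: 27.45
eef_pos: [451.9, -78.6, -7.8]
ee_rot: [-180.0, -0.0, -22.1]
wrist_force: [-0.7, 0.6, 1.7]
width: 0.448
time: 27.95
eef_pos: [452.9, -78.8, 23.3]
ee_rot: [-180.0, -0.1, -22.1]
wrist_force: [0.5, -0.4, -0.8]
width: 0.452
[452.87087175 -78.83207491  23.29740288] 0.45168503204749405
```

View pics/s21.png

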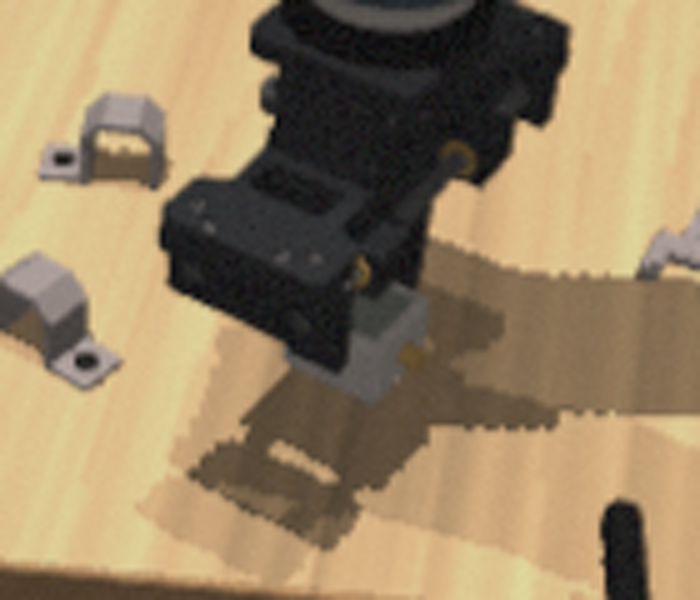

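View pics/w21.png

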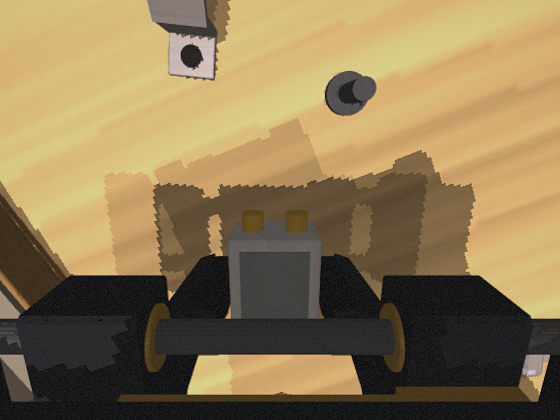

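Splitter held upright. Lift and carry to the square pocket, turning +29°.

```bash
python3 -m handwheel '[{"offset":[0,0,3],"rot":[0,0,0],"gripper":0.35},{"offset":[0,0,5],"rot":[0,0,0],"gripper":0.35},{"offset":[0,3,0],"rot":[0,0,0.1],"gripper":0.35},{"offset":[0,4.5,0],"rot":[0,0,0.1],"gripper":0.35},{"offset":[-0.2,5,0],"rot":[0,0,0.1],"gripper":0.35}]'; python3 -m handwheel '[{"offset":[-0.2,5,0],"rot":[0,0,0.1],"gripper":0.35},{"offset":[-0.2,5,0],"rot":[0,0,0.1],"gripper":0.35},{"offset":[-0.2,5,0],"rot":[0,0,0],"gripper":0.35},{"offset":[0,3.5,0],"rot":[0,0,0],"gripper":0.35},{"offset":[0,0,0],"rot":[0,0,0],"gripper":0.35}]'; python3 -m handwheel '[{"offset":[0,0,0],"rot":[0,0,0],"gripper":0.35},{"offset":[0,0,0],"rot":[0,0,0],"gripper":0.35}]'; python3 - <<'E'
from h import *
r=snap('wrist');s=get_state();print(s['eef_pos'],s['ee_rot'],s['qpos'][6])
big=r['img'][:,:,::-1].copy()
a=np.radians(6.8);R=np.array([[np.cos(a),-np.sin(a)],[np.sin(a),np.cos(a)]])
q=np.array([[1,1],[1,-1],[-1,-1],[-1,1]])*40@R.T+[443.4,232.1]
cv2.polylines(big,[np.int32(proj(r,np.c_[q,np.full(4,18)]))],True,(0,0,255),1)
cv2.imwrite('pics/w22.png',big)
E
```

```text
time: 28.68
eef_pos: [449.5, 47.1, 101.6]
ee_rot: [180.0, 0.0, -4.8]
wrist_force: [1.5, -0.1, -1.5]
width: 0.451
time: 29.3
eef_pos: [442.8, 234.6, 101.4]
ee_rot: [-179.9, 0.0, 6.9]
wrist_force: [-0.0, -0.8, -1.3]
width: 0.447
time: 29.55
eef_pos: [443.8, 229.6, 101.7]
ee_rot: [179.9, 0.0, 6.5]
wrist_force: [-0.4, -0.0, -1.6]
width: 0.454
[443.93270824 229.82255077 101.87493655] [1.79952524e+02 3.30816979e-02 6.45766137e+00] -122.56833889082723
```

View pics/w22.png

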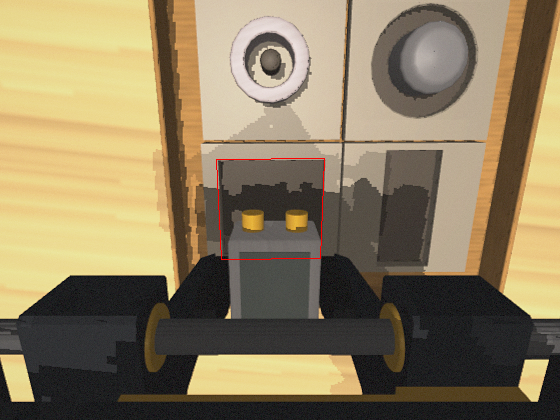

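Pocket overlay matches (pocket about 1–2 px off). Lowering.

```bash
python3 -m handwheel '[{"offset":[0,0.05,-3],"rot":[0,0,0],"gripper":0.35},{"offset":[0,0,-3],"rot":[0,0,0],"gripper":0.35},{"offset":[0,0,-1.5],"rot":[0,0,0],"gripper":0.35},{"offset":[0,0,-1],"rot":[0,0,0],"gripper":0.35},{"offset":[0,0,0],"rot":[0,0,0],"gripper":0.35}]';python3 -m handwheel '[{"offset":[0,0,-0.8],"rot":[0,0,0],"gripper":0.35},{"offset":[0,0,-0.5],"rot":[0,0,0],"gripper":0.35},{"offset":[0,0,-0.2],"rot":[0,0,0],"gripper":0.35},{"offset":[0,0,0],"rot":[0,0,0],"gripper":0.35},{"offset":[0,0,0],"rot":[0,0,0],"gripper":0.35}]'
```

```text
time: 30.22
eef_pos: [443.8, 231.7, 17.0]
ee_rot: [180.0, 0.0, 6.6]
wrist_force: [0.6, -0.4, -1.0]
width: 0.448
time: 30.85
eef_pos: [443.9, 231.9, 2.2]
ee_rot: [-180.0, -0.0, 6.6]
wrist_force: [0.1, 0.4, -0.8]
width: 0.456
```

```bash
python3 -m handwheel '[{"offset":[0,0,-0.1],"rot":[0,0,0],"gripper":0.35},{"offset":[0,0,0],"rot":[0,0,0],"gripper":0.35}]';python3 -m handwheel '[{"offset":[0,0,-0.1],"rot":[0,0,0],"gripper":0.35},{"offset":[0,0,0],"rot":[0,0,0],"gripper":0.35}]';python3 -m handwheel '[{"offset":[0,0,-0.05],"rot":[0,0,0],"gripper":0.35},{"offset":[0,0,0],"rot":[0,0,0],"gripper":0.35}]'
```

```text
time: 31.1
eef_pos: [443.8, 231.9, 1.1]
ee_rot: [-180.0, 0.0, 6.6]
wrist_force: [-0.1, 0.4, -1.7]
width: 0.451
time: 31.35
eef_pos: [443.9, 231.9, 0.2]
ee_rot: [-180.0, -0.0, 6.6]
wrist_force: [-0.1, 0.0, 0.7]
width: 0.449
time: 31.6
eef_pos: [444.0, 231.9, 0.2]
ee_rot: [180.0, -0.0, 6.6]
wrist_force: [-1.5, -2.0, 7.3]
width: 0.452
```

Contact at z 0.2 with 7 N. Release and lift.

```bash
python3 -m handwheel '[{"offset":[0,0,0.05],"rot":[0,0,0],"gripper":0.35},{"offset":[0,0,0],"rot":[0,0,0],"gripper":0.62},{"offset":[0,0,0],"rot":[0,0,0],"gripper":0.62},{"offset":[0,0,0],"rot":[0,0,0],"gripper":0.62}]';python3 -m handwheel '[{"offset":[0,0,1.5],"rot":[0,0,0],"gripper":0.62},{"offset":[0,0,3],"rot":[0,0,0],"gripper":0.62},{"offset":[0,0,5],"rot":[0,0,0],"gripper":1},{"offset":[0,0,5],"rot":[0,0,0],"gripper":1},{"offset":[0,0,0],"rot":[0,0,0],"gripper":1}]'; python3 - <<'E'
from h import *
r=snap('wrist','w23')
E
```

```text
time: 32.1
eef_pos: [443.9, 231.9, 0.1]
ee_rot: [-180.0, 0.0, 6.6]
wrist_force: [-0.2, 0.0, -0.2]
width: 0.619
time: 32.72
eef_pos: [446.5, 233.4, 149.6]
ee_rot: [-179.8, -0.4, 6.6]
wrist_force: [0.1, 0.5, -0.3]
width: 0.935
```

View pics/w23.png

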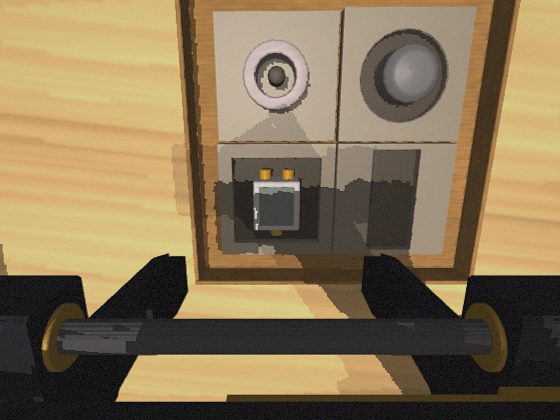

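Splitter sits in the square pocket (276,207), flat and square. Now the saddle.

```bash
python3 -m handwheel '[{"offset":[2.4,-5.3,0],"rot":[0,0,0.15],"gripper":1},{"offset":[2.4,-5.3,0],"rot":[0,0,0.15],"gripper":1},{"offset":[2.4,-5.3,0],"rot":[0,0,0.15],"gripper":1},{"offset":[2.4,-5.3,0],"rot":[0,0,0.15],"gripper":1},{"offset":[2.4,-5.3,0],"rot":[0,0,0.15],"gripper":1}]'; python3 -m handwheel '[{"offset":[2.4,-5,0],"rot":[0,0,0.15],"gripper":1},{"offset":[0,0,0],"rot":[0,0,0],"gripper":1},{"offset":[0,0,0],"rot":[0,0,0],"gripper":1},{"offset":[0,0,0],"rot":[0,0,0],"gripper":1}]'; python3 wf.py saddle,588,-90,-32; python3 - <<'E'
from h import *
snap('wrist','w24');s=get_state();print(s['eef_pos'],s['ee_rot'],s['qpos'])
E
```

```text
time: 33.4
eef_pos: [563.4, -34.8, 143.9]
ee_rot: [-179.9, 0.1, 49.9]
wrist_force: [-0.3, 0.4, 0.8]
width: 0.998
time: 33.9
eef_pos: [587.1, -81.1, 144.7]
ee_rot: [-179.9, 0.0, 58.3]
wrist_force: [-0.5, -0.0, 0.4]
width: 1.001
saddle [587.5 -90.2] -27.21427995846859 0.1 0.98 2226
[587.59629872 -81.8064773  145.13780007] [-1.79983419e+02 -2.19112525e-03  5.82473885e+01] [ 16.1649121   30.89530172 -17.05272785  99.52148727  11.11896725
  51.25039283 -37.34927773]
```

View pics/w24.png

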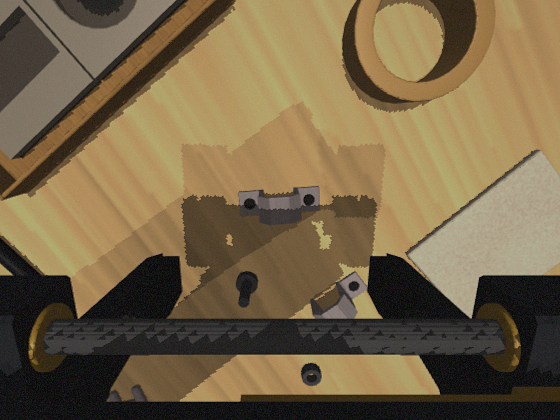

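Wrist view: the two-footed saddle with holes at (250,203) and (309,200); clip at (335,295) and screw at (247,288) are clear of the fingers.

```bash
python3 - <<'E'
from h import *
r=snap('wrist');s=get_state();print(s['eef_pos'],s['ee_rot'])
im=cv2.resize(r['img'][170:240,225:335,::-1],None,fx=7,fy=7,interpolation=cv2.INTER_CUBIC);cv2.imwrite('pics/w25.png',im)
E
```

```text
[587.6994956  -82.14028153 145.21962143] [-1.79997417e+02 -1.14992827e-03  5.82225380e+01]
```

View pics/w25.png

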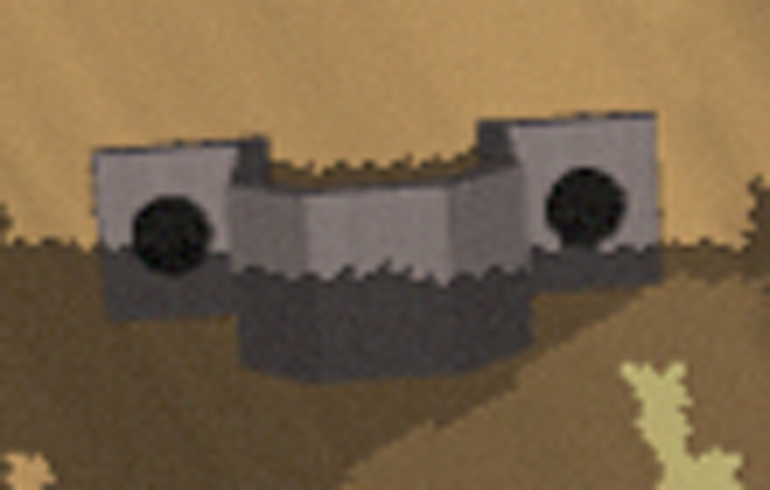

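```bash
python3 - <<'E'
from h import *
r=snap('wrist')
f=lambda x,y,z:onz(r,(x/7+225,y/7+170),z)
A=f(172,235,4);B=f(585,207,4);m=(A+B)/2;d=B-A;print(A,B,m,np.hypot(*d[:2]),np.degrees(np.arctan2(d[1],d[0])))
L=[f(95,152,4),f(107,320,4),f(655,115,4),f(660,283,4)];print(np.mean(L,0),np.degrees(np.arctan2(*(L[2]-L[0])[1::-1])))
E
```

```text
[563.20686923 -77.66945839   4.        ] [ 612.43226205 -103.57913677    4.        ] [587.81956564 -90.62429758   4.        ] 55.627787409165485 -27.759977870054612
[588.06955187 -90.35093421   4.        ] -27.90219780568562
```

```bash
python3 -m handwheel '[{"offset":[0.03,-0.82,-3],"rot":[0,0,0.07],"gripper":0.8},{"offset":[0,0,-5],"rot":[0,0,0],"gripper":0.8},{"offset":[0,0,-3],"rot":[0,0,0],"gripper":0.8},{"offset":[0,0,0],"rot":[0,0,0],"gripper":0.8},{"offset":[0,0,0],"rot":[0,0,0],"gripper":0.8}]'; python3 -m handwheel '[{"offset":[0,0,-2],"rot":[0,0,0],"gripper":0.8},{"offset":[0,0,-1.5],"rot":[0,0,0],"gripper":0.8},{"offset":[0,0,-0.6],"rot":[0,0,0],"gripper":0.8},{"offset":[0,0,-0.3],"rot":[0,0,0],"gripper":0.8},{"offset":[0,0,0],"rot":[0,0,0],"gripper":0.8}]'; python3 - <<'E'
from h import *
snap('wrist','w26');s=get_state();print(s['eef_pos'],s['ee_rot'],s['wrist_force'])
r=snap('side')
cv2.imwrite('pics/s26.png',cv2.resize(r['img'][150:270,200:340,::-1],(700,600),interpolation=cv2.INTER_CUBIC))
E
```

```text
time: 34.78
eef_pos: [589.2, -91.2, 36.4]
ee_rot: [179.9, -0.0, 62.2]
wrist_force: [-0.0, -0.6, 0.4]
width: 0.804
time: 35.4
eef_pos: [588.2, -91.3, -8.9]
ee_rot: [180.0, -0.0, 62.2]
wrist_force: [-0.3, 0.1, -0.6]
width: 0.801
[588.42355829 -91.3339632   -8.64832817] [ 1.79975759e+02 -9.22218140e-03  6.21540998e+01] [-0.43304218  0.98516822  0.37124317]
```

View pics/w26.png

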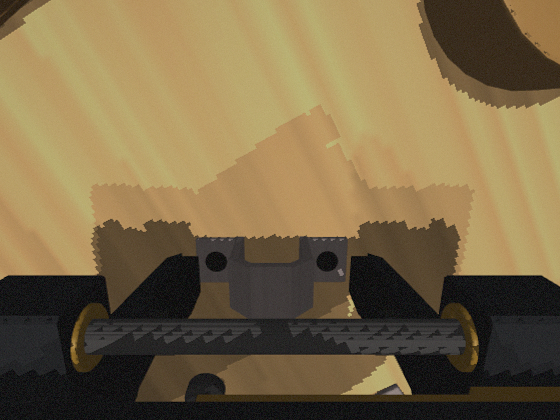

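View pics/s26.png

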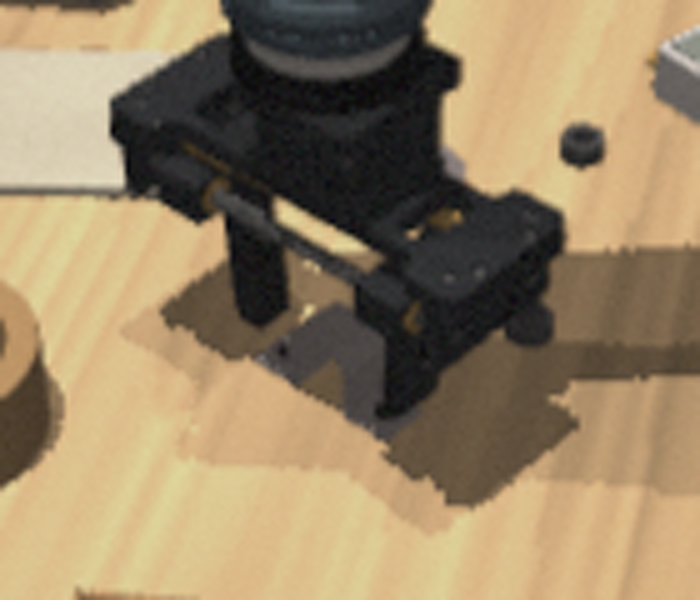

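```bash
python3 -m handwheel '[{"offset":[-0.02,0.06,-0.3],"rot":[0,0,0],"gripper":0.8},{"offset":[0,0,0],"rot":[0,0,0],"gripper":0.8}]'; python3 -m handwheel '[{"offset":[0,0,0],"rot":[0,0,0],"gripper":0.3},{"offset":[0,0,0],"rot":[0,0,0],"gripper":0.3},{"offset":[0,0,0],"rot":[0,0,0],"gripper":0.3},{"offset":[0,0,0],"rot":[0,0,0],"gripper":0.3},{"offset":[0,0,0],"rot":[0,0,0],"gripper":0.3}]' 20;python3 -m handwheel '[{"offset":[0,0,0],"rot":[0,0,0],"gripper":0.3},{"offset":[0,0,1],"rot":[0,0,0],"gripper":0.3},{"offset":[0,0,2],"rot":[0,0,0],"gripper":0.3},{"offset":[0,0,0],"rot":[0,0,0],"gripper":0.3}]';  python3 - <<'E'
from h import *
s=get_state();print(s['eef_pos'],s['width'])
snap('wrist','w27')
r=snap('side')
cv2.imwrite('pics/s27.png',cv2.resize(r['img'][150:270,200:340,::-1],(700,600),interpolation=cv2.INTER_CUBIC))
E
```

```text
time: 35.75
eef_pos: [587.8, -90.7, -11.9]
ee_rot: [-180.0, 0.0, 62.2]
wrist_force: [-0.3, -0.3, -0.5]
width: 0.801
time: 36.38
eef_pos: [587.9, -90.7, -11.9]
ee_rot: [-180.0, -0.0, 62.2]
wrist_force: [0.0, 1.0, -0.0]
width: 0.408
time: 36.88
eef_pos: [589.8, -90.9, 20.5]
ee_rot: [179.8, -0.1, 62.1]
wrist_force: [0.3, -0.2, -2.1]
width: 0.405
[589.81954349 -90.93418781  20.49220216] 0.40521086737435824
```

View pics/w27.png

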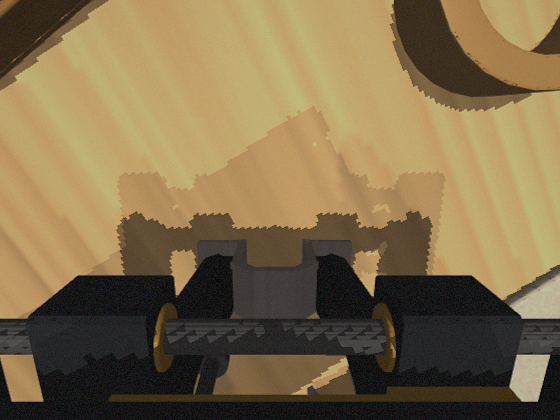

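View pics/s27.png

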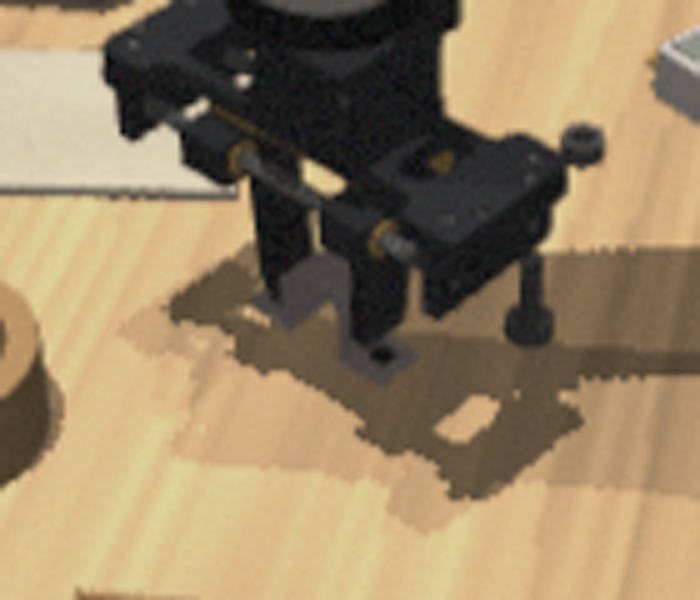

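Saddle held and level in both views. Lift, carry to the slot and turn +34.6°.

```bash
python3 -m handwheel '[{"offset":[0,0,3],"rot":[0,0,0],"gripper":0.3},{"offset":[0,0,5],"rot":[0,0,0],"gripper":0.3},{"offset":[-1.5,2.5,0],"rot":[0,0,0.12],"gripper":0.3},{"offset":[-2.6,4.3,0],"rot":[0,0,0.12],"gripper":0.3},{"offset":[-2.6,4.3,0],"rot":[0,0,0.12],"gripper":0.3}]'; python3 -m handwheel '[{"offset":[-2.6,4.3,0],"rot":[0,0,0.12],"gripper":0.3},{"offset":[-2.6,4.3,0],"rot":[0,0,0.12],"gripper":0.3},{"offset":[-1.3,2,0],"rot":[0,0,0],"gripper":0.3},{"offset":[0,0,0],"rot":[0,0,0],"gripper":0.3},{"offset":[0,0,0],"rot":[0,0,0],"gripper":0.3}]'; python3 -m handwheel '[{"offset":[0,0,0],"rot":[0,0,0],"gripper":0.3},{"offset":[0,0,0],"rot":[0,0,0],"gripper":0.3}]'; python3 - <<'E'
from h import *
r=snap('wrist');s=get_state();print(s['eef_pos'],s['ee_rot'],s['qpos'][6])
big=r['img'][:,:,::-1].copy()
a=np.radians(6.8);R=np.array([[np.cos(a),-np.sin(a)],[np.sin(a),np.cos(a)]])
q=np.array([[47,21],[47,-21],[-47,-21],[-47,21]])@R.T+[456,126.9]
cv2.polylines(big,[np.int32(proj(r,np.c_[q,np.full(4,18)]))],True,(0,0,255),1)
cv2.imwrite('pics/w28.png',big)
E
```

```text
time: 37.6
eef_pos: [519.9, 21.2, 97.9]
ee_rot: [-180.0, -0.0, 83.0]
wrist_force: [-0.0, 0.7, -0.8]
width: 0.407
time: 38.22
eef_pos: [456.5, 125.0, 97.9]
ee_rot: [-180.0, 0.0, 96.5]
wrist_force: [-0.1, -0.0, -1.9]
width: 0.407
time: 38.48
eef_pos: [456.4, 125.4, 98.0]
ee_rot: [180.0, 0.0, 96.4]
wrist_force: [0.2, -0.0, -1.4]
width: 0.411
[456.29585142 125.63264877  98.06370477] [1.79997339e+02 8.26862622e-03 9.64583475e+01] -32.10681150580323
```

View pics/w28.png

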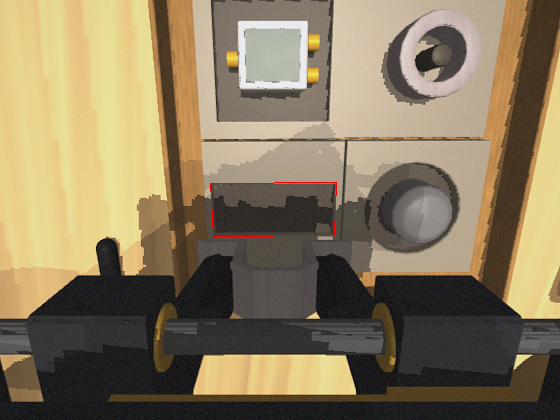

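Slot overlay agrees within about 1–2 mm. Lowering.

```bash
python3 -m handwheel '[{"offset":[0,0.1,-3],"rot":[0,0,0],"gripper":0.3},{"offset":[0,0,-3],"rot":[0,0,0],"gripper":0.3},{"offset":[0,0,-1.5],"rot":[0,0,0],"gripper":0.3},{"offset":[0,0,-0.5],"rot":[0,0,0],"gripper":0.3},{"offset":[0,0,0],"rot":[0,0,0],"gripper":0.3}]';python3 - <<'E'
from h import *
r=snap('wrist','w29');s=get_state();print(s['eef_pos'],s['ee_rot'])
r=snap('side');cv2.imwrite('pics/s29.png',cv2.resize(r['img'][255:420,170:370,::-1],(720,594),interpolation=cv2.INTER_CUBIC))
E
```

```text
time: 39.15
eef_pos: [456.3, 127.4, 18.5]
ee_rot: [180.0, -0.0, 96.5]
wrist_force: [-0.6, 0.2, -1.2]
width: 0.409
[456.54611321 127.45079868  18.73527182] [ 1.79936290e+02 -8.41238885e-03  9.65290373e+01]
```

View pics/w29.png

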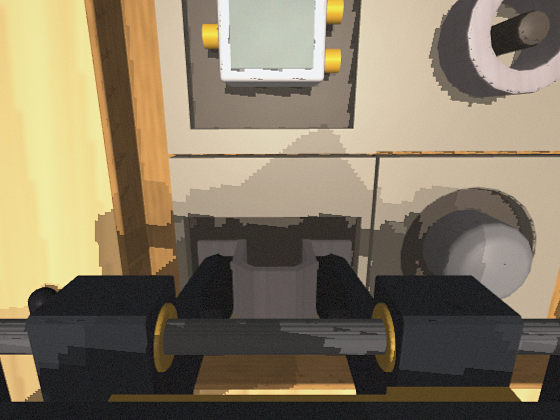

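View pics/s29.png

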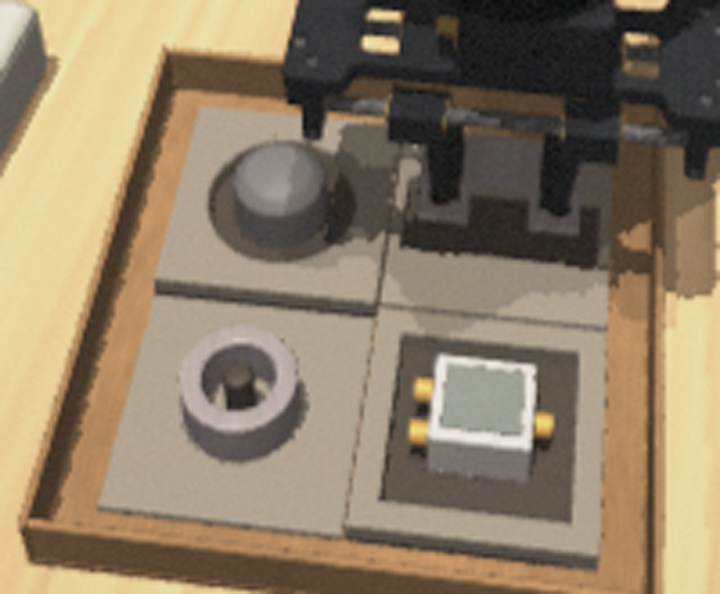

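Wrist and side show the saddle centred over the slot. A body pin hangs over the cap (side zoom (312,135)), so I check its height.

```bash
python3 - <<'E'
from h import *
r=snap('side');s=get_state();p=np.array(s['eef_pos']);print(p)
a=np.radians(6.5);u=np.array([np.cos(a),np.sin(a),0])
for d in (80,93):
  for z in (50,65,80,95): 
    q=p+u*d;q[2]=z;print(d,z,(proj(r,q)[0]-[170,255])*3.6)
E
```

```text
[456.62484769 127.42626402  18.87072494]
80 50 [332.16652799 162.66021995]
80 65 [331.35323399 142.57230193]
80 80 [330.51845716 121.95376967]
80 95 [329.66133491 100.78331784]
93 50 [304.85014295 159.84466057]
93 65 [303.68268251 139.75285095]
93 80 [302.48443502 119.13120093]
93 95 [301.25416637  97.95847188]
```

```bash
python3 - <<'E'
from h import *
r=snap('side');s=get_state();p=np.array(s['eef_pos'])
cv2.imwrite('pics/s30.png',cv2.resize(r['img'][240:330,230:390,::-1],(800,450),interpolation=cv2.INTER_CUBIC))
a=np.radians(6.5);u=np.array([np.cos(a),np.sin(a),0]);v=np.array([-u[1],u[0],0])
for d in (93,-93):
 for k in (37,-37):
  for z in (65,80,85,95): 
    q=p+u*d+v*k;q[2]=z;print(d,k,z,(proj(r,q)[0]-[230,240])*5)
E
```

```text
93 37 65 [102.86008304 359.55026962]
93 37 80 [100.87500443 331.07821443]
93 37 85 [100.20118954 321.41366285]
93 37 95 [ 98.83487247 301.81652698]
93 -37 65 [139.70707414 184.73198326]
93 -37 80 [138.32881495 156.01224014]
93 -37 85 [137.86156577 146.2758447 ]
93 -37 95 [136.91502042 126.55202263]
-93 37 65 [685.65747098 421.22300126]
-93 37 80 [691.79382401 392.90011838]
-93 37 85 [693.8776932  383.28183487]
-93 37 95 [698.10469782 363.77171931]
-93 -37 65 [682.46814444 238.04947038]
-93 -37 80 [688.12686295 209.3536937 ]
-93 -37 85 [690.04600154 199.62160111]
-93 -37 95 [693.93492979 179.90056065]
```

View pics/s30.png

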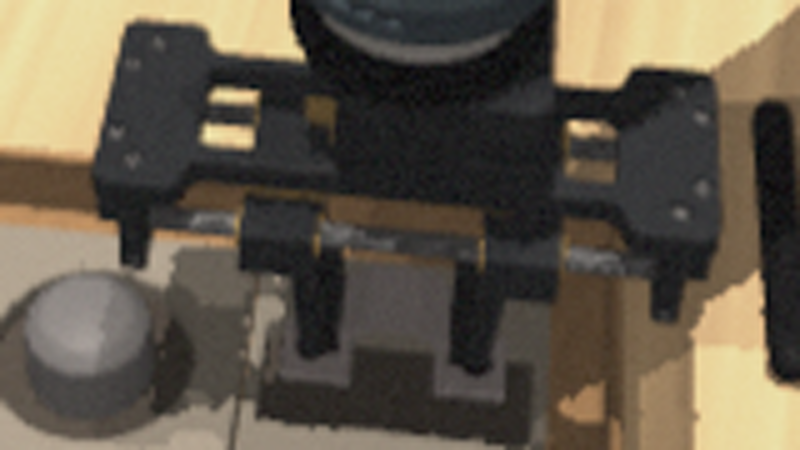

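With the pin's face at or in front of the finger plane, its bottom ends at z ≥ 48, above the cap top at 43. I shift 3 mm away from the cap for margin, then lower in short steps and look again.

```bash
python3 -m handwheel '[{"offset":[-0.3,0,-0.8],"rot":[0,0,0],"gripper":0.3},{"offset":[0,0,-0.5],"rot":[0,0,0],"gripper":0.3},{"offset":[0,0,0],"rot":[0,0,0],"gripper":0.3},{"offset":[0,0,0],"rot":[0,0,0],"gripper":0.3}]';python3 - <<'E'
from h import *
r=snap('wrist','w31');s=get_state();print(s['eef_pos'],s['wrist_force'])
r=snap('side');cv2.imwrite('pics/s31.png',cv2.resize(r['img'][240:330,230:390,::-1],(800,450),interpolation=cv2.INTER_CUBIC))
E
```

```text
time: 39.85
eef_pos: [453.0, 127.4, 5.1]
ee_rot: [-180.0, -0.0, 96.5]
wrist_force: [0.3, 0.1, -1.7]
width: 0.404
[453.0214464  127.36862415   5.14135739] [-0.8103981  -0.46578955 -0.99287625]
```

View pics/s31.png

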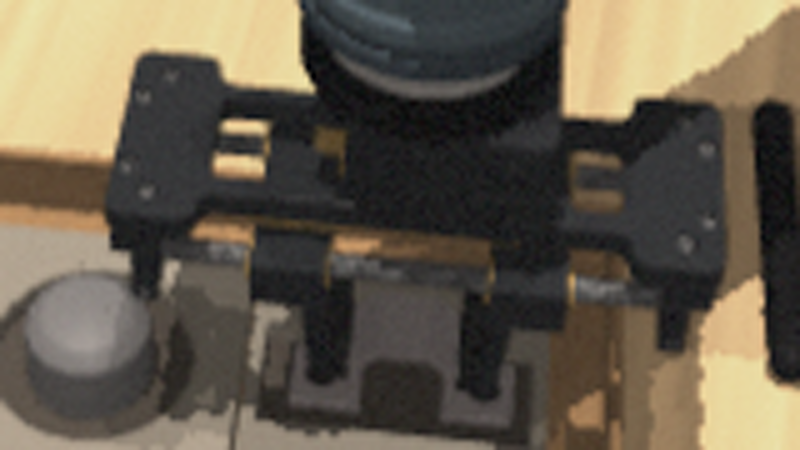

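View pics/w31.png

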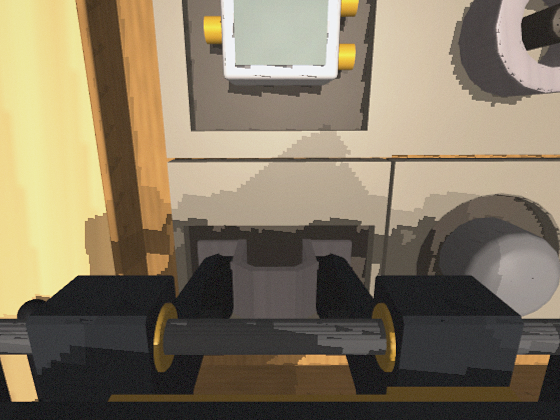

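```bash
python3 - <<'E'
from h import *
r=snap('side');cv2.imwrite('pics/s32.png',cv2.resize(r['img'][275:325,225:285,::-1],(720,600),interpolation=cv2.INTER_CUBIC))
r=snap('scene');cv2.imwrite('pics/c32.png',cv2.resize(r['img'][110:200,260:380,::-1],(800,600),interpolation=cv2.INTER_CUBIC))
E
```

```text
(no output)
```

View pics/s32.png

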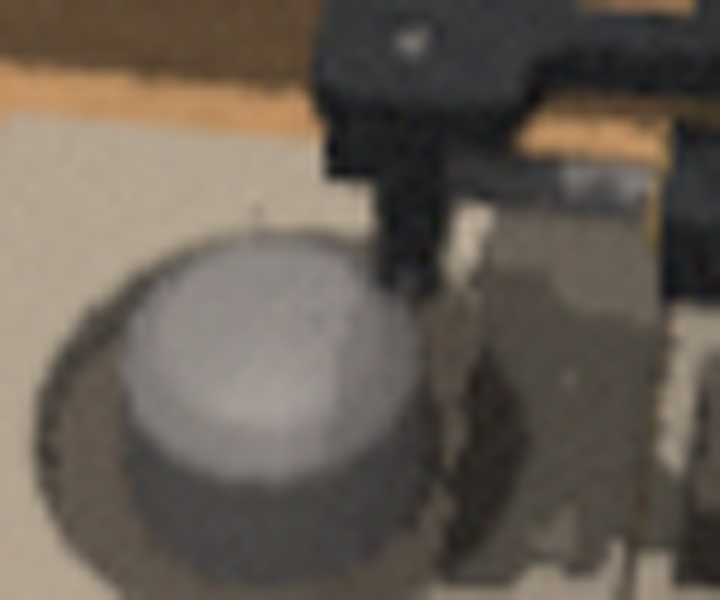

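View pics/c32.png

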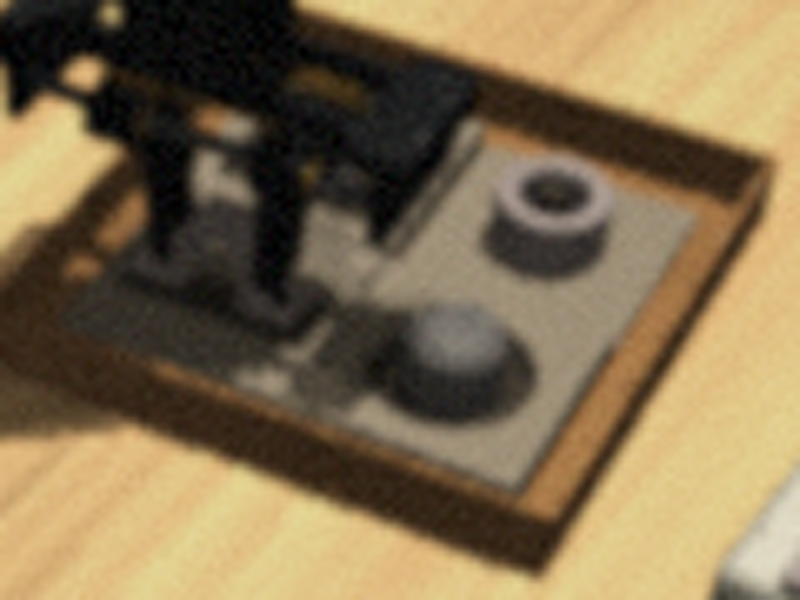

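```bash
python3 - <<'E'
from h import *
a=snap('side');b=snap('scene');s=get_state();p=np.array(s['eef_pos']);print(p)
for du in (-2,0,2):
  P=tri([a,b],[(258.75,299),(317.4+du,146.7)]);print(P,P-p,proj(a,P),proj(b,P))
# tips in scene: right finger bottom
P=tri([a,b],[(230+327/5,240+383/5),(260+270/6.667,110+305/6.667)]);print('tip',P,P-p)
E
```

```text
[453.0519204  127.29301186   5.21022908]
[529.76688549 141.21856999  64.49974913] [76.71496509 13.92555813 59.28952005] [[264.98112219 297.72487768]] [[319.20171877 147.46834882]]
[531.96278906 142.95335131  65.07954174] [78.91086866 15.66033945 59.86931266] [[263.42143919 298.06873116]] [[320.24435821 147.27522892]]
[534.16629047 144.66900707  65.67647266] [81.11437007 17.37599521 60.46624358] [[261.85501859 298.39736194]] [[321.28691789 147.08182474]]
tip [478.67274628 131.29516393  15.7242572 ] [25.62082588  4.00215207 10.51402812]
```

Rough triangulation puts the pin about 60 mm above the TCP, as specified, so there is ample room over the cap. Continuing in 1 mm steps with force watch.

```bash
python3 -m handwheel '[{"offset":[0,0,-0.3],"rot":[0,0,0],"gripper":0.3},{"offset":[0,0,0],"rot":[0,0,0],"gripper":0.3}]';python3 -m handwheel '[{"offset":[0,0,-0.2],"rot":[0,0,0],"gripper":0.3},{"offset":[0,0,0],"rot":[0,0,0],"gripper":0.3}]';python3 -m handwheel '[{"offset":[0,0,-0.1],"rot":[0,0,0],"gripper":0.3},{"offset":[0,0,0],"rot":[0,0,0],"gripper":0.3}]';python3 -m handwheel '[{"offset":[0,0,-0.1],"rot":[0,0,0],"gripper":0.3},{"offset":[0,0,0],"rot":[0,0,0],"gripper":0.3}]'
```

```text
time: 40.4
eef_pos: [452.7, 127.2, 1.9]
ee_rot: [-180.0, 0.0, 96.5]
wrist_force: [0.4, -0.0, -1.5]
width: 0.405
time: 40.65
eef_pos: [452.9, 127.3, -0.0]
ee_rot: [-180.0, 0.0, 96.5]
wrist_force: [-0.1, 0.3, -1.1]
width: 0.409
time: 40.9
eef_pos: [452.9, 127.3, -0.9]
ee_rot: [-180.0, 0.0, 96.5]
wrist_force: [-0.4, 0.2, -1.2]
width: 0.412
time: 41.15
eef_pos: [452.9, 127.3, -1.9]
ee_rot: [-180.0, 0.0, 96.5]
wrist_force: [-0.2, 0.9, -0.7]
width: 0.407
```

```bash
python3 -m handwheel '[{"offset":[0,0,-0.1],"rot":[0,0,0],"gripper":0.3},{"offset":[0,0,0],"rot":[0,0,0],"gripper":0.3}]';python3 -m handwheel '[{"offset":[0,0,-0.1],"rot":[0,0,0],"gripper":0.3},{"offset":[0,0,0],"rot":[0,0,0],"gripper":0.3}]';python3 -m handwheel '[{"offset":[0,0,-0.05],"rot":[0,0,0],"gripper":0.3},{"offset":[0,0,0],"rot":[0,0,0],"gripper":0.3}]'
```

```text
time: 41.4
eef_pos: [452.9, 127.3, -3.0]
ee_rot: [-180.0, 0.0, 96.5]
wrist_force: [-0.8, 0.6, -0.3]
width: 0.406
time: 41.65
eef_pos: [453.0, 127.3, -3.9]
ee_rot: [180.0, 0.0, 96.5]
wrist_force: [-0.5, 0.1, -1.4]
width: 0.408
time: 41.9
eef_pos: [453.0, 127.3, -3.9]
ee_rot: [180.0, 0.0, 96.5]
wrist_force: [-1.9, -0.0, 7.8]
width: 0.405
```

Contact at exactly the expected −3.9 (8 N). Open slightly and lift straight up.

```bash
python3 -m handwheel '[{"offset":[0,0,0.05],"rot":[0,0,0],"gripper":0.3},{"offset":[0,0,0],"rot":[0,0,0],"gripper":0.5},{"offset":[0,0,0],"rot":[0,0,0],"gripper":0.5},{"offset":[0,0,0],"rot":[0,0,0],"gripper":0.5}]';python3 -m handwheel '[{"offset":[0,0,1],"rot":[0,0,0],"gripper":0.5},{"offset":[0,0,2],"rot":[0,0,0],"gripper":0.5},{"offset":[0,0,4],"rot":[0,0,0],"gripper":0.5},{"offset":[0,0,5],"rot":[0,0,0],"gripper":0.8},{"offset":[0,0,5],"rot":[0,0,0],"gripper":0.8}]'; python3 -m handwheel '[{"offset":[0,-5,0],"rot":[0,0,0],"gripper":0.8},{"offset":[0,-5,0],"rot":[0,0,0],"gripper":0.8},{"offset":[0,-5,0],"rot":[0,0,0],"gripper":0.8},{"offset":[0,-2,0],"rot":[0,0,0],"gripper":0.8},{"offset":[0,0,0],"rot":[0,0,0],"gripper":0.8}]'; python3 - <<'E'
from h import *
snap('wrist','w33')
r=snap('side','s33f');cv2.imwrite('pics/s33.png',cv2.resize(r['img'][255:420,170:370,::-1],(720,594),interpolation=cv2.INTER_CUBIC))
r=snap('scene','c33')
E
```

```text
time: 42.4
eef_pos: [453.0, 127.3, -3.9]
ee_rot: [180.0, -0.0, 96.5]
wrist_force: [0.4, -0.2, -0.2]
width: 0.501
time: 43.02
eef_pos: [452.6, 127.2, 168.2]
ee_rot: [180.0, -0.0, 96.6]
wrist_force: [1.4, -0.5, 0.0]
width: 0.706
time: 43.65
eef_pos: [452.7, -44.1, 166.5]
ee_rot: [180.0, 0.0, 96.3]
wrist_force: [-0.4, 0.4, 0.3]
width: 0.797
```

View pics/s33.png

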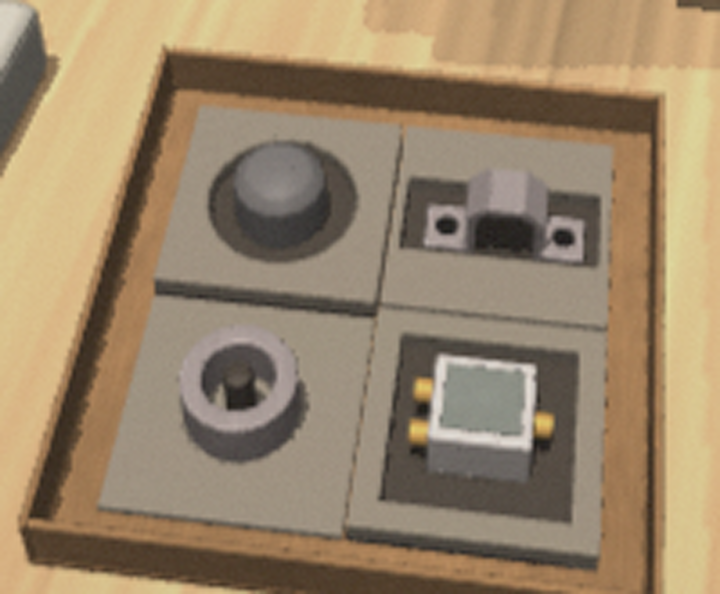

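View pics/c33.png

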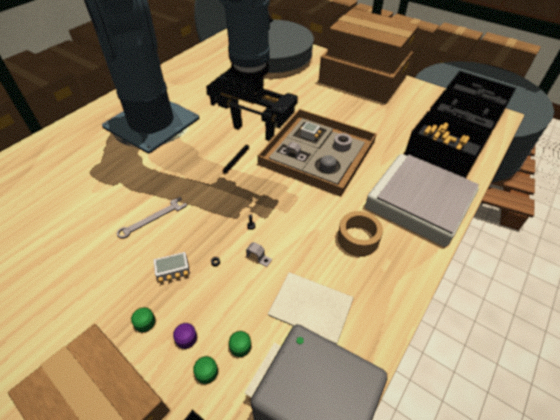

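View pics/w33.png

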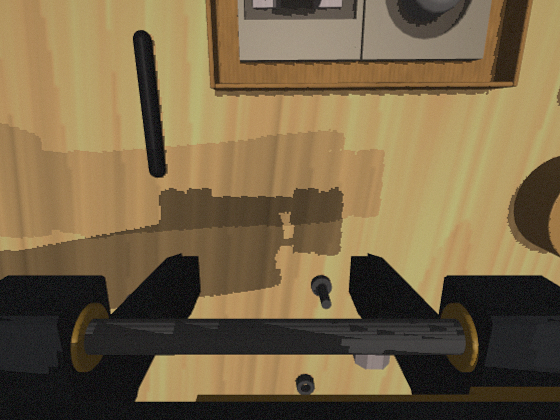

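All four parts are upright in their inserts: cap (280,195), saddle (505,215), collar (238,390) and splitter (482,415) in the side zoom. The scene view shows the four-way at (172,267) and the clip at (258,253), where they were. Handing in.

```bash
python3 -m handwheel '[{"offset":[0,0,0],"rot":[0,0,0],"gripper":0.8},{"offset":[0,0,0],"rot":[0,0,0],"gripper":0.8},{"offset":[0,0,0],"rot":[0,0,0],"gripper":0.8}]'; python3 -c "
from plant import *
print(finish_job())"
```

```text
time: 44.18
eef_pos: [452.9, -42.3, 166.1]
ee_rot: [-180.0, -0.0, 96.6]
wrist_force: [0.2, -0.3, -0.3]
width: 0.803
the job is handed in; nothing more can be done
None
```

I packed the kit in the order asked and handed it in at about 44 s. The collar is over the post, the grey cap in the round pocket, the two-way splitter in the square pocket and the saddle in the long slot. I lowered each part until the wrist force showed it touching the floor, at 7–10 N and within about 0.3 mm of the expected height. Only then did I let go.

**Last checks:** The final side picture shows all four parts upright, flat and inside their inserts. The four-way splitter, the clip and the green and purple look-alikes are where they were in the scene picture. The gripper was clear and empty at hand-in. `finish_job()` gave no verdict.

**What failed or disagreed:**
- **First collar grasp:** it closed on nothing, and the collar did not move. The real fingertips sit about 20 mm above the stated TCP. I corrected for that and the later grasps all held.
- **Gripper body near the cap:** while I placed the saddle, my estimates of how high a gripper pin stood above the cap disagreed by several mm. I shifted the saddle 3 mm away from the cap and lowered it in small steps. No unexpected force showed, and the saddle sits slightly off centre along its slot.

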